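Push the gift box down the display lane

ROBOT

A 7-joint arm with a two-finger parallel gripper is mounted at the origin on the work surface. World frame = base frame: x ahead of the robot, y to its left, z up, the work surface at z = 0. Lengths are in mm, angles in rad, forces in N, time in s.
With the tool pointing down it reaches from about 400 to 875 mm from the base axis. Payload 4.4 kg.
Tool frame: the origin (TCP) lies midway between the tips of the shut fingers; the grasp point (between the pads) lies 19 mm behind it; x points along the fingers, y is the direction in which the jaws open and shut, and the axes are right-handed (so a half turn about x gives the same grasp; the last joint's range is limited). The gripper opens to 85 mm and grips with 20 to 120 N. Pads are 22 mm wide; open, the fingers measure 114 mm over their backs; the gripper's body (76 mm by 85 mm) begins 54 mm behind the grasp point. The pads swing forward as they close: fully open they stand 13 mm farther back than shut.
Start: joints at [1.251, 0.628, 0.038, 1.517, -0.027, 0.996, -0.02], TCP at [163.233, -629.184, 196.313] pointing down, gripper open.
Joint ranges: [-3.06, 3.06], [-0.37, 2.12], [-1.25, 1.32], [0.18, 2.47], [-1.1, 4.24], [0.23, 1.98], [-2.94, 2.94]. Speed limits (rad/s): [2.57, 2.57, 3.14, 3.14, 3.14, 3.14, 3.14].

INTERFACE

Orientations are given as [roll, pitch, yaw] about the fixed x, y, z axes, in that order (R = Rz(yaw) Ry(pitch) Rx(roll)).
In Python, from cell import ctrl gives the robot as it stands.
- The arm moves only by the tool arm_command, never from a script. Its argument "series" is a list of rows, each a list of 7 numbers: the opening, from 0 (shut) to 1 (fully open), then the shift along the world's x, y, z in cm, then the turn, a rotation vector about the world's x, y, z in degrees. In form: [[claw, x, y, z, rx, ry, rz], ...]. A call has 1 to 20 rows; each row shifts and turns the commanded pose from where the row before left it; what a row does not reach is not made up. A row lasts 1/12 s, in which the tool goes at most 41.7 mm and 7.16 degrees, less where a joint would pass 70% of its speed; a pose out of reach is approached as far as the arm can. A call with a gripper value outside its range is refused whole. The fingers move at their own pace and stop on an object; the grip force is fixed at half the most. Time passes only in rows, so rows that do not move let the fingers close. It gives the time, the measured TCP pose, the force and the opening at its end, in the units of the state.
- ctrl.read_state(): the state, without advancing time (a new reading comes with each control period).
- ctrl.get_image(name): name is "side" or "top" or "wrist"; returns the picture (400x640x3 uint8, blue, green, red); there is no depth.
- ctrl.calibration(name): a dict with "fovy" (degrees; the focal length in pixels is half the picture's height over the tangent of half this angle, whatever the lens; pixels are square), "cx", "cy" (the principal point, pixels), "cam_to_world" (4x4, takes a point from camera to world coordinates); the wrist camera has in their place "T_tool_cam" (4x4, takes a point from camera to tool coordinates, whose origin is the TCP and whose axes are the tool frame's). Camera axes: x right, y up, looking along -z (the intrinsics and any distortion apply to the point x, -y, -z); pixel columns grow to the right and rows downward; lengths in mm; the calibration is good to about 2 mm. A picture is of the moment at which its call begins: read the wrist's pose just before it. calibration takes no time and is no camera call.
- ctrl.finish_job(): hands the job in, once; it reports no verdict.
Trained networks look in the newest picture that a camera, given by its name, has taken for a name from the list of things; names that differ only in an ending like _2 or _b are one class to them, and where a whole thing is asked for, a point or a joint stands for the part that bears it (a point fixed in the world has none). Each returns a list of dicts, best first, with "conf" (0 to 1); they miss things now and then, are a little off and sometimes report something else, mostly with a low value. They report only what shows in the picture. A call takes as long as a camera call. They do not tell look-alikes from the thing itself.
- ctrl.spot_in(label, camera): "centre" ([x, y, z] in mm, in world coordinates, good to about 4 mm: the middle of the surface that is visible of it).
The state is a dict: "clock": time; "qpos": joint angles; "qd": joint speeds; "tau": joint torques, N m; "eef_pos": TCP position; "tool_rot": TCP orientation; "force": force on the tool from outside, world axes, zero at the start; "torque": the same for the moment, N m; "width": finger opening in mm.
Only numpy, scipy, OpenCV 4.12 (cv2) and the standard library are available. Lean on these libraries where they do the work, as an engineer would, in place of code of your own. Each camera call takes 0.05 s, during which the arm holds its last target.

TASK

On the shop counter a closed gift box stands, a little skew or out of line, on the open end of a wooden display board, in front of a lane between two low aluminium rails. With the fingers, nudge the box square and in line with the lane, then push it down the lane until it rests squarely against the end board, without the box or the robot ever touching either rail. Only push it: never lift, tip or carry it, leave the things standing around the display alone, and finish with the hand clear of the box.

Things in the scene. Friction and masses are not known exactly. Their poses are not given: they have to be found in the camera images.
- display: Pale wood board fixed to the table, 420 x 200 mm, 12 mm thick. Origin: at table height on the lane's centre line; x points down the lane to the end board, y across, z up. It spans x = -230 to +190 mm; no rails before x = -45 (open end, where the box starts). End board: pale plank across the lane, face at x = +170 mm, 150 mm wide, top 55 mm above the table.
- rails: The two low aluminium rails, fixed on the display board; same origin and axes as the display. Straight bars along x from -45 to +165 mm, 8 mm thick, inner faces at y = +60 and -60 mm (lane 120 mm wide: 12 mm spare on each side of the box), tops 30 mm above the table (18 mm above the board).
- gift_box: Closed brown gift carton with white lid, rigid, 110 mm long (its x), 96 mm wide (its y), 60 mm high, 0.25 to 0.5 kg, too wide to grasp. Origin: centre of its underside. Starts loose on the board's open end, up to 25 mm off the lane's centre line, turned up to 0.2 rad; its x is to point down the lane. Against the end board its origin is at x = +115 mm in the display's frame.
- pump_bottle: Bystander: clear pump bottle with a white pump, 60 mm across, 147 mm tall, beyond the end board's end of the display (robot's left). Origin: centre of its underside.
- tumbler: Bystander: drinking glass, 72 mm across, 95 mm tall, on the far side of the display. Origin: centre of its underside.
- tin: Bystander: small round steel tin, 52 mm across, 45 mm tall, beyond the end board, farther from the robot than the pump bottle. Origin: centre of its underside.
There are look-alikes about, which are no part of the job. Leave any green or pink look-alike of the gift_box alone.

How it is judged (in metres and radians):
At the end, for the whole second after the job is handed in: The gift box stands flat and still between the rails, its end within 8 mm of the end board, within 12 mm of the lane's centre line and square to it within 0.12 rad, touching no rail (x of gift_box in the frame of display between 0.107 and 0.12 m and y of gift_box in the frame of display between -0.012 and 0.012 m and z of gift_box in the frame of display below 0.017 m and angle between the x axis of gift_box and the x axis of display, either way round below 0.12 rad and angle between gift_box's own z axis and vertical below 0.05 rad and linear speed of gift_box below 0.01 m/s and contact force between gift_box and rails below 0.3 N).
It fails at once if the gift box touches a rail (contact force between gift_box and rails above 0.3 N).
It fails at once if the robot touches a rail (contact force between any of the fingers, the arm and rails above 0.5 N).
It fails at once if the gift box is lifted off the board (z of gift_box in the frame of display above 0.024 m).
It fails at once if the gift box is tipped (angle between gift_box's own z axis and vertical above 0.2 rad).
It fails at once if a thing standing around the display is shifted by more than 15 mm or knocked over (distance of any of pump_bottle, tumbler, tin from where it was at the start of the episode above 0.015 m or angle between any of pump_bottle, tumbler, tin's own z axis and vertical above 0.3 rad).
It also fails if it takes over 67 s, if anything falls off the work surface, if the arm or the gripper's body presses on something with over 40 N, if the wrist force passes 120 N, or if a joint passes its speed limit or range.

## Working session

There is one attempt and no reset: what is moved stays moved. The work goes in short steps, Python scripts to look and compute and a tool call to move; the robot and the scene stay as the last step left them, time stands still between calls to the robot, and variables do not carry over. Pictures are saved under pics/ and viewed, and the job is handed in when it is done.

Besides the shell and the picture viewer there is one more tool, called in YAML: its name, and indented under it one key for each argument. arm_command: Moves the arm, as the interface text tells. Its arguments: {"type":"object","properties":{"series":{"type":"array"}},"required":["series"]}

```bash
ls; mkdir -p pics; python3 - <<'E'
from cell import ctrl
import cv2,numpy as np
s=ctrl.read_state()
print(s['clock'],s['eef_pos'],s['tool_rot'],s['width'],s['force'])
for n in ['side','top']:
    im=ctrl.get_image(n); cv2.imwrite(f'pics/{n}0.png',im)
    for l in ['display','rails','gift_box','pump_bottle','tumbler','tin']:
        print(n,l,[(np.round(d['centre']).tolist(),round(d['conf'],2)) for d in ctrl.spot_in(l,n)])
    c=ctrl.calibration(n); print(c)
print(ctrl.read_state()['clock'])
E
```

```text
pics
0.0 [ 163.05670152 -628.48337569  195.3834079 ] [-1.56388938  1.56887064  1.83147563] 85.24411962875844 [0.27194178 0.20922888 0.10298691]
side display [([550.0, 78.0, 12.0], 0.63)]
side rails [([604.0, 95.0, 28.0], 0.69)]
side gift_box [([308.0, -111.0, 58.0], 0.82), ([556.0, -299.0, 61.0], 0.7), ([592.0, -97.0, 71.0], 0.63), ([819.0, -107.0, 58.0], 0.58), ([589.0, 376.0, 44.0], 0.28)]
side pump_bottle [([398.0, 393.0, 87.0], 0.79)]
side tumbler [([772.0, 69.0, 65.0], 0.6)]
side tin [([589.0, 376.0, 46.0], 0.71)]
{'fovy': 45.62044799527644, 'cx': 316.98398468535737, 'cy': 198.0569883752357, 'cam_to_world': array([[-8.63637803e-01,  3.59184925e-01, -3.53717310e-01,
         6.60195614e+01],
       [-5.04038165e-01, -6.27334544e-01,  5.93630271e-01,
         8.81128615e+02],
       [-8.67604295e-03,  6.90968566e-01,  7.22832738e-01,
         1.04445623e+03],
       [ 0.00000000e+00,  0.00000000e+00,  0.00000000e+00,
         1.00000000e+00]])}
top display [([554.0, 46.0, 15.0], 0.87)]
top rails [([604.0, 94.0, 26.0], 0.73)]
top gift_box [([599.0, -121.0, 72.0], 0.86), ([322.0, -134.0, 60.0], 0.83), ([829.0, -129.0, 61.0], 0.75), ([567.0, -325.0, 61.0], 0.64)]
top pump_bottle [([411.0, 366.0, 95.0], 0.59)]
top tumbler [([786.0, 67.0, 49.0], 0.69)]
top tin [([592.0, 364.0, 50.0], 0.92), ([603.0, 91.0, 27.0], 0.2)]
{'fovy': 50.32707609837499, 'cx': 317.76735519532303, 'cy': 197.66046933456977, 'cam_to_world': array([[ 1.70819805e-03,  9.94499143e-01, -1.04730782e-01,
         4.54429176e+02],
       [-9.99997519e-01,  1.54903144e-03, -1.60108964e-03,
         3.70549806e+01],
       [-1.43005100e-03,  1.04733258e-01,  9.94499321e-01,
         1.17022485e+03],
       [ 0.00000000e+00,  0.00000000e+00,  0.00000000e+00,
         1.00000000e+00]])}
0.7
```

View pics/top0.png

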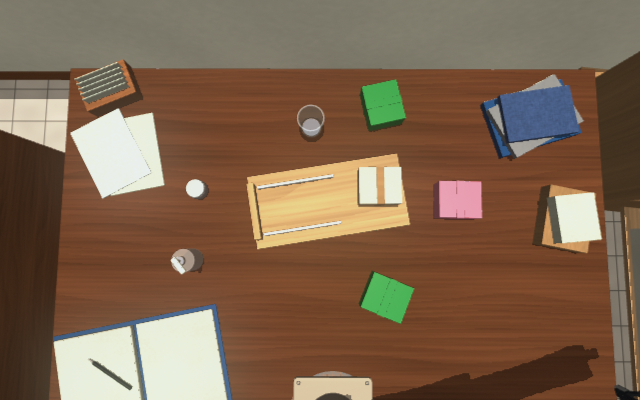

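View pics/side0.png

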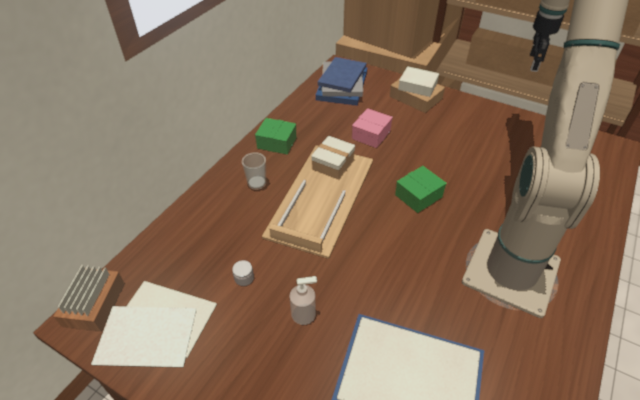

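```bash
python3 - <<'E'
import cv2
im=cv2.imread('pics/top0.png'); cv2.imwrite('pics/top0c.png',cv2.resize(im[145:255,240:415],None,fx=4.5,fy=4.5,interpolation=cv2.INTER_CUBIC))
im=cv2.imread('pics/side0.png'); cv2.imwrite('pics/side0c.png',cv2.resize(im[130:255,260:380],None,fx=4.5,fy=4.5,interpolation=cv2.INTER_CUBIC))
E
```

```text
(no output)
```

View pics/top0c.png

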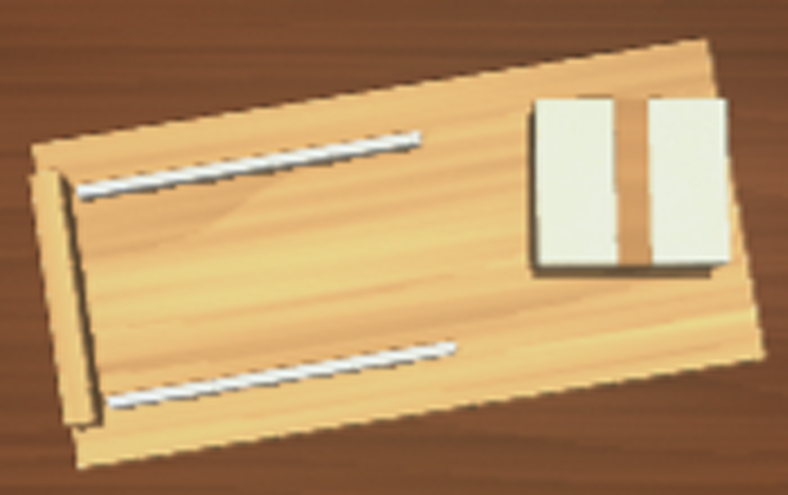

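View pics/side0c.png

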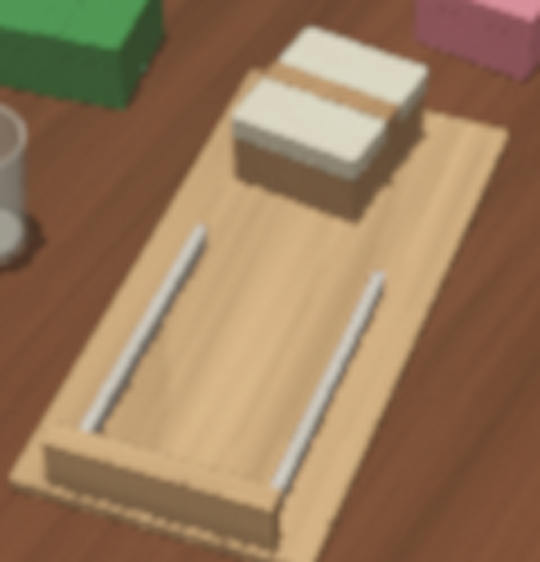

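```bash
cat > h.py <<'E'
import numpy as np, cv2
from scipy.optimize import least_squares
from cell import ctrl
def proj(P,n):
    c=ctrl.calibration(n); T=np.linalg.inv(c['cam_to_world'])
    p=np.atleast_2d(P)@T[:3,:3].T+T[:3,3]
    f=200/np.tan(np.radians(c['fovy']/2))
    return np.c_[c['cx']+f*p[:,0]/-p[:,2], c['cy']-f*p[:,1]/-p[:,2]]
def unproj(uv,z,n):
    c=ctrl.calibration(n); T=c['cam_to_world']; f=200/np.tan(np.radians(c['fovy']/2))
    uv=np.atleast_2d(uv); d=np.c_[(uv[:,0]-c['cx'])/f,-(uv[:,1]-c['cy'])/f,-np.ones(len(uv))]@T[:3,:3].T
    t=(z-T[2,3])/d[:,2]; return T[:3,3]+d*t[:,None]
def place(p,L):
    c,s=np.cos(p[2]),np.sin(p[2]); L=np.atleast_2d(np.array(L,float))
    return np.c_[p[0]+c*L[:,0]-s*L[:,1], p[1]+s*L[:,0]+c*L[:,1], L[:,2]]
def fit(obs,p0):
    # obs: list of (cam, local pts, uv)
    f=lambda p: np.concatenate([(proj(place(p,L),n)-uv).ravel() for n,L,uv in obs])
    r=least_squares(f,p0,x_scale=[10,10,.1]); return r.x, np.abs(r.fun).reshape(-1,2).round(1).tolist()
LID=[(55,-48,72),(-55,-48,72),(-55,48,72),(55,48,72)]
def lidquad(im,seed,lo=(120,140,140)):
    """white lid -> hull -> minAreaRect corners (subpixel by upscaling)"""
    b=cv2.resize(im,None,fx=4,fy=4,interpolation=cv2.INTER_CUBIC)
    return b
E
python3 - <<'E'
from h import *
cr=lambda a,o:(np.array(a,float)+.5)/4.5-.5+np.array(o)
T=(240,145);S=(260,130)
B=[(190,-100,12),(-230,-100,12),(-230,100,12),(190,100,12)]
top=('top',B,cr([(33,145),(708,39),(765,356),(79,468)],T))
sid=('side',[B[0],B[2]],cr([(12,482),(508,131)],S))
for o in ([top],[sid],[top,sid]): print('disp',*fit(o,[600,40,1.7]))
lt=('top',LID,cr([(536,98),(726,99),(730,263),(536,263)],T))
ls=('side',LID,cr([(233,122),(313,27),(428,70),(356,165)],S))
for o in ([lt],[ls],[lt,ls]): print('box',*fit(o,[600,-120,1.57]))
d=fit([top,sid],[600,40,1.7])[0];b=fit([lt,ls],[600,-120,1.57])[0]
c,s=np.cos(d[2]),np.sin(d[2]);e=b[:2]-d[:2]
print('rel',c*e[0]+s*e[1],-s*e[0]+c*e[1],b[2]-d[2])
# overlay
for n,src in (('top','top0'),('side','side0')):
    im=cv2.imread(f'pics/{src}.png');x0,y0,w,h=(235,140,180,115) if n=='top' else (255,125,125,135)
    k=4.5 if n=='top' else 4.4
    im=cv2.resize(im[y0:y0+h,x0:x0+w],None,fx=k,fy=k)
    dr=lambda P,col:cv2.polylines(im,[np.int32(((proj(P,n)-(x0,y0))+.5)*k)],True,col,1)
    dr(place(d,B),(0,0,255)); dr(place(b,LID),(255,0,0)); 
    for sg in(1,-1): dr(place(d,[(-45,sg*60,30),(165,sg*60,30),(165,sg*68,30),(-45,sg*68,30)]),(255,0,255))
    dr(place(d,[(170,-75,55),(170,75,55)]),(255,0,255))
    cv2.imwrite(f'pics/ov_{n}0.png',im)
E
```

```text
disp [566.13766048  31.1655776    1.73137059] [[0.3, 0.3], [0.0, 0.5], [0.4, 0.5], [0.1, 0.2]]
disp [562.65946519  33.78280243   1.74357017] [[0.0, 0.0], [0.0, 0.1]]
disp [565.30960903  31.58489278   1.73457714] [[0.6, 0.3], [0.3, 0.5], [0.3, 0.5], [0.1, 0.8], [0.8, 1.3], [0.1, 0.4]]
box [ 604.25308318 -123.1683441     1.56942128] [[0.1, 0.0], [0.1, 0.1], [0.3, 0.1], [0.3, 0.1]]
box [ 600.27285721 -120.11976727    1.58152423] [[0.0, 0.8], [0.7, 0.6], [0.4, 0.4], [0.2, 0.1]]
box [ 602.99104118 -122.63213516    1.57371235] [[0.2, 0.6], [0.3, 0.3], [0.4, 0.5], [0.2, 0.5], [0.4, 1.7], [0.8, 0.1], [0.1, 0.2], [0.4, 0.9]]
rel -158.297218288446 -12.032153381719453 -0.1608647893794437
```

View pics/ov_top0.png

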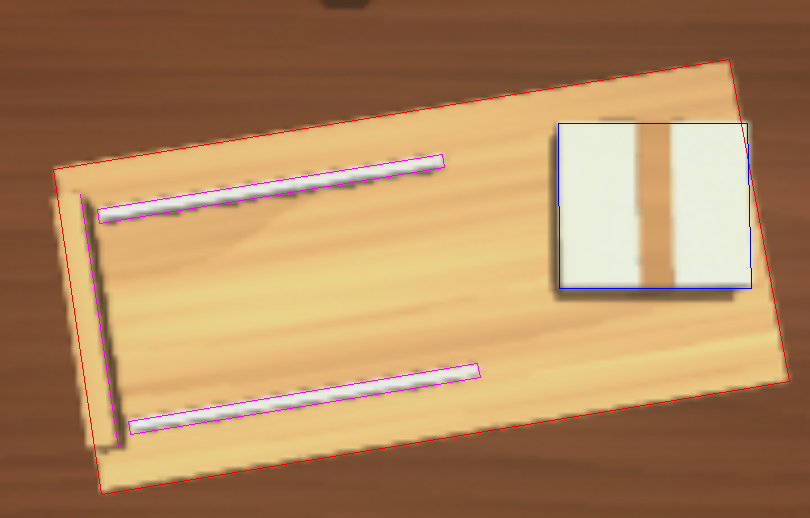

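View pics/ov_side0.png

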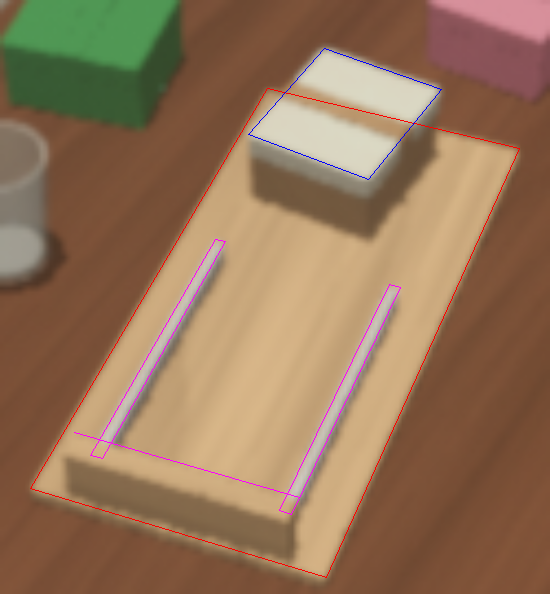

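True gift box: the white-lidded brown carton on the board at top px (380,185). The look-alikes are green at (383,104) and (387,298) and pink at (460,199), all off the board and the wrong colour. The enlarged crop confirms this. In the lane frame the box is at about (-158, -12.5) mm, turned -0.16 rad. I'll go round to its far side with the jaws along the lane.

arm_command:
  series:
    - [0.6,2.6,2.6,0,0,0,-0.26]
    - [0.6,2.6,2.6,0,0,0,-0.26]
    - [0.6,2.6,2.6,0,0,0,-0.26]
    - [0.6,2.6,2.6,0,0,0,-0.26]
    - [0.6,2.6,2.6,0,0,0,-0.26]
    - [0.6,2.6,2.6,0,0,0,-0.26]
    - [0.6,2.6,2.6,0,0,0,-0.26]
    - [0.6,2.6,2.6,0,0,0,-0.26]
    - [0.6,2.6,2.6,0,0,0,-0.26]
    - [0.6,2.6,2.6,0,0,0,-0.26]
    - [0.6,2.6,2.6,0,0,0,-0.26]
    - [0.6,2.6,2.6,0,0,0,-0.26]
    - [0.6,2.6,2.6,0,0,0,-0.26]
    - [0.6,2.6,2.6,0,0,0,-0.26]
    - [0.6,2.6,2.6,0,0,0,-0.26]
    - [0.6,2.6,2.6,0,0,0,-0.26]
    - [0.6,2.6,2.6,0,0,0,-0.26]
    - [0.6,2.6,2.6,0,0,0,-0.26]
    - [0.6,2.6,2.6,0,0,0,-0.26]
    - [0.6,2.6,2.6,0,0,0,-0.26]

```text
clock: 2.37
eef_pos: [684.3, -107.7, 196.5]
tool_rot: [2.416, 1.571, -0.563]
force: [0.6, -0.4, -1.2]
width: 51.2
```

arm_command:
  series:
    - [0.6,0,0,0,0,0,0]
    - [0.6,0,0,0,0,0,0]

```text
clock: 2.53
eef_pos: [684.4, -105.6, 195.6]
tool_rot: [-1.733, 1.569, 1.577]
force: [-0.6, -0.7, -0.3]
width: 51.0
```

```bash
cat >> h.py <<'E'
from scipy.spatial.transform import Rotation as Ro
D=np.array([565.3,31.6,1.733])
def st():
    s=ctrl.read_state(); R=Ro.from_euler('xyz',s['tool_rot']).as_matrix()
    c,sn=np.cos(D[2]),np.sin(D[2]); e=np.array(s['eef_pos'])[:2]-D[:2]
    print('t%.2f'%s['clock'],'eef',np.round(s['eef_pos'],1),'lane',np.round([c*e[0]+sn*e[1],-sn*e[0]+c*e[1]],1),'F',np.round(s['force'],1),'w%.1f'%s['width'])
    a=np.degrees(np.arctan2(R[1,1],R[0,1])-D[2]); print('toolx',R[:,0].round(3),'jaw ang rel lane deg',round(a,2),'q',np.round(s['qpos'],2))
E
python3 -c "
from h import *
st()"
```

```text
t2.53 eef [ 684.4 -105.6  195.6] lane [-154.6  -95.4] F [-0.6 -0.7 -0.3] w51.0
toolx [-0.     0.001 -1.   ] jaw ang rel lane deg -179.66 q [ 0.09  0.7   0.05  1.38 -0.04  1.06 -1.26]
```

arm_command:
  series:
    - [0.6,0,-0.4,-2.75,0,0,0]
    - [0.6,0,0,-2.75,0,0,0]
    - [0.6,0,0,-2.75,0,0,0]
    - [0.6,0,0,-2.75,0,0,0]
    - [0.6,0,0,-2.75,0,0,0]
    - [0.6,0,0,-2.75,0,0,0]
    - [0.6,0,0,0,0,0,0]
    - [0.6,0,0,0,0,0,0]

```text
clock: 3.2
eef_pos: [681.3, -114.7, 30.3]
tool_rot: [-0.033, 1.567, -3.014]
force: [0.2, -0.8, -0.1]
width: 51.2
```

```bash
python3 -c "
from h import *
st()
for n in ('top','side'):
    cv2.imwrite(f'pics/{n}1.png',ctrl.get_image(n))
im=cv2.imread('pics/top1.png')[120:255,240:430]; a=cv2.resize(im,None,fx=4,fy=4,interpolation=2); cv2.imwrite('pics/top1c.png',a)
im=cv2.imread('pics/side1.png')[110:255,260:420]; a=cv2.resize(im,None,fx=4,fy=4,interpolation=2); cv2.imwrite('pics/side1c.png',a)
"
```

```text
t3.20 eef [ 681.3 -114.7   30.3] lane [-163.1  -90.8] F [ 0.2 -0.8 -0.1] w51.2
toolx [-0.004 -0.    -1.   ] jaw ang rel lane deg -180.05 q [ 0.1   0.88  0.04  1.51 -0.04  0.76 -1.25]
```

View pics/top1c.png

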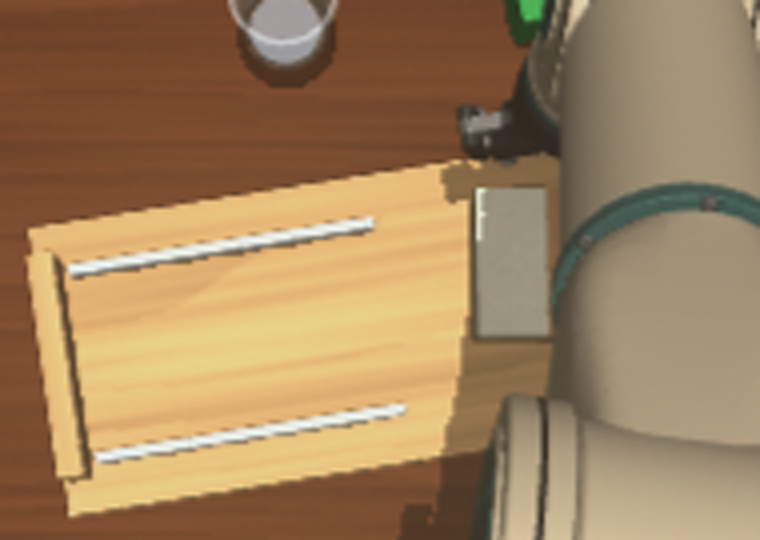

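View pics/side1c.png

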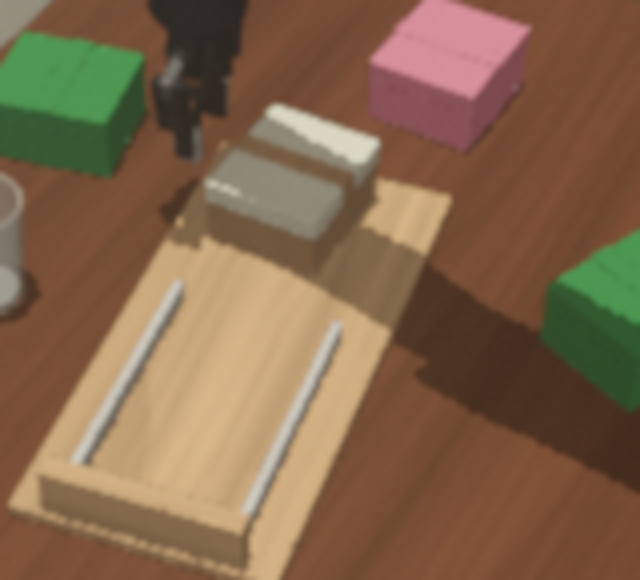

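arm_command:
  series:
    - [0.6,-0.3,-0.05,0,0,0,0]
    - [0.6,-0.3,-0.05,0,0,0,0]
    - [0.6,-0.3,-0.05,0,0,0,0]

```text
clock: 3.55
eef_pos: [674.7, -115.0, 32.9]
tool_rot: [2.769, 1.569, -0.21]
force: [-0.5, 0.0, -0.3]
width: 51.1
```

arm_command:
  series:
    - [0.6,-0.3,-0.05,0,0,0,0]
    - [0.6,-0.3,-0.05,0,0,0,0]

```text
clock: 3.72
eef_pos: [668.1, -115.8, 31.9]
tool_rot: [2.748, 1.57, -0.231]
force: [-0.0, 0.2, -0.4]
width: 51.1
```

arm_command:
  series:
    - [0.6,-0.3,-0.05,0,0,0,0]
    - [0.6,-0.3,-0.05,0,0,0,0]

```text
clock: 3.88
eef_pos: [662.8, -116.4, 31.7]
tool_rot: [-3.139, 1.569, 0.166]
force: [0.8, 0.8, 1.2]
width: 51.2
```

```bash
python3 -c "
from h import *
for i in range(3):
    st(); a=ctrl.get_image('side')
cv2.imwrite('pics/side2.png',a)
im=cv2.resize(a[110:255,260:420],None,fx=4,fy=4,interpolation=2); cv2.imwrite('pics/side2c.png',im)
"
```

```text
t3.88 eef [ 662.8 -116.4   31.7] lane [-161.8  -72.3] F [0.8 0.8 1.2] w51.2
toolx [ 0.002  0.    -1.   ] jaw ang rel lane deg -179.96 q [ 0.11  0.85  0.04  1.57 -0.04  0.71 -1.24]
t3.93 eef [ 662.  -116.6   31.6] lane [-161.8  -71.5] F [-0.1  0.9  1.6] w51.2
toolx [ 0.001  0.    -1.   ] jaw ang rel lane deg -179.97 q [ 0.11  0.85  0.04  1.57 -0.04  0.72 -1.24]
t3.98 eef [ 662.2 -116.5   31.6] lane [-161.8  -71.7] F [-0.2  1.5  1.8] w51.0
toolx [ 0.001  0.    -1.   ] jaw ang rel lane deg -179.96 q [ 0.11  0.85  0.04  1.57 -0.04  0.72 -1.24]
```

View pics/side2c.png

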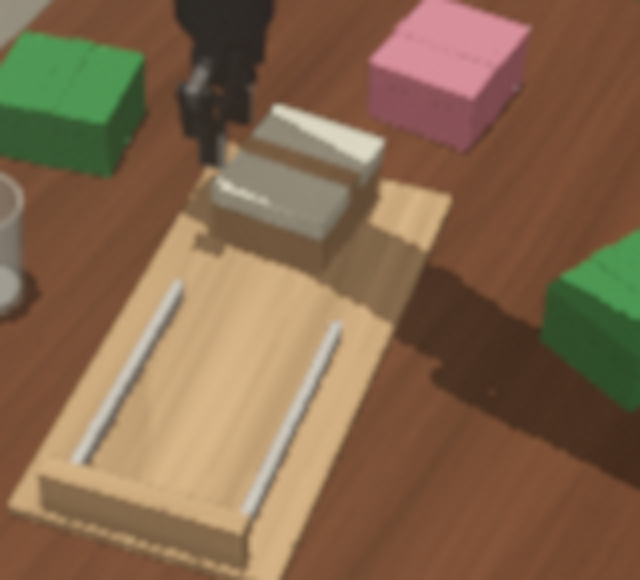

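arm_command:
  series:
    - [0.6,-0.3,-0.05,0,0,0,0]
    - [0.6,-0.3,-0.05,0,0,0,0]
    - [0.6,-0.3,-0.05,0,0,0,0]
    - [0.6,0,0,0,0,0,0]

```text
clock: 4.37
eef_pos: [652.7, -118.3, 31.4]
tool_rot: [-0.486, 1.57, 2.818]
force: [1.6, 1.4, 2.3]
width: 51.4
```

```bash
python3 -c "
from h import *
for i in range(2):
    st(); a=ctrl.get_image('side')
cv2.imwrite('pics/side3.png',a)
im=cv2.resize(a[120:255,260:400],None,fx=4.4,fy=4.4,interpolation=2); cv2.imwrite('pics/side3c.png',im)
"
```

```text
t4.37 eef [ 652.7 -118.3   31.4] lane [-162.  -62.] F [1.6 1.4 2.3] w51.4
toolx [-0.  0. -1.] jaw ang rel lane deg -179.97 q [ 0.12  0.84  0.04  1.6  -0.04  0.7  -1.24]
t4.42 eef [ 652.8 -118.2   31.4] lane [-162.   -62.1] F [0.5 1.1 2.6] w51.6
toolx [-0.001  0.    -1.   ] jaw ang rel lane deg -179.96 q [ 0.12  0.84  0.04  1.6  -0.04  0.7  -1.24]
```

View pics/side3c.png

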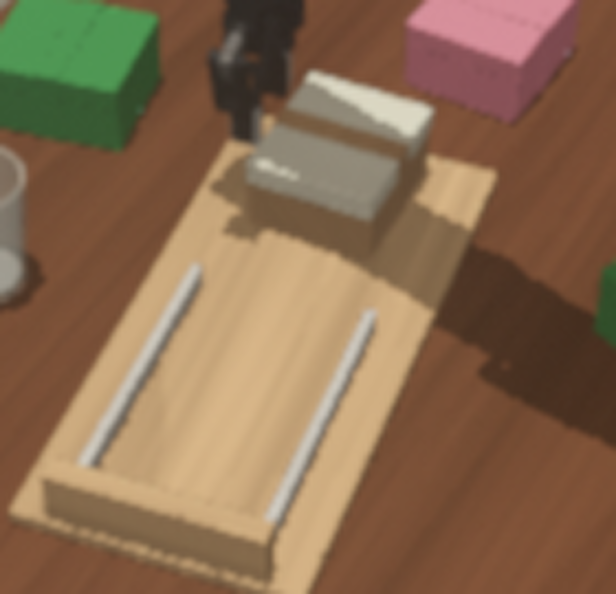

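```bash
cat >> h.py <<'E'
def rel(b,d):
    c,s=np.cos(d[2]),np.sin(d[2]);e=b[:2]-d[:2]
    return np.round([c*e[0]+s*e[1],-s*e[0]+c*e[1],b[2]-d[2]],3)
def crop(a,k,o): return (np.array(a,float)+.5)/k-.5+np.array(o)
DS=np.array([562.66,33.78,1.7436]); DT=np.array([566.14,31.17,1.7314])
E
python3 -c "
from h import *
ls0=('side',LID,crop([(233,122),(313,27),(428,70),(356,165)],4.5,(260,130)))
print(rel(fit([ls0],[600,-120,1.57])[0],DS))
uv=crop([(247,160),(310,73),(433,106),(374,207)],4.4,(260,120))
b,r=fit([('side',LID,uv)],[600,-120,1.57]);print(b,r,rel(b,DS))
# rails in side view from crop: tops inner edges
for z,pts in ((30,[(201,262),(97,462)]),(30,[(366,312),(268,515)])):
    P=unproj(crop(pts,4.4,(260,120)),z,'side'); print(P.round(1),np.arctan2(*(P[0]-P[1])[1::-1]))
"
```

```text
[-158.075  -10.59    -0.162]
[ 591.15475638 -126.98867615    1.65864466] [[0.0, 0.7], [0.3, 0.0], [0.0, 0.5], [0.2, 1.2]] [-1.63274e+02 -4.27000e-01 -8.50000e-02]
[[634.   -3.5  30. ]
 [596.5 186.2  30. ]] -1.3754463822463274
[[511.1 -17.4  30. ]
 [480.3 169.5  30. ]] -1.4075710854251884
```

arm_command:
  series:
    - [0.6,-0.3,-0.05,0,0,0,0]
    - [0.6,0,0,0,0,0,0]
    - [0.6,1.0,0.16,0,0,0,0]
    - [0.6,2.0,0.33,0,0,0,0]
    - [0.6,0.5,0,3.0,0,0,0]
    - [0.6,0,0,4.0,0,0,0]
    - [0.6,0,0,4.0,0,0,0]

```text
clock: 5.05
eef_pos: [683.2, -114.0, 140.2]
tool_rot: [-0.128, 1.565, -3.106]
force: [1.5, -0.4, 1.1]
width: 51.2
```

arm_command:
  series:
    - [0.6,-0.6,-0.7,0,0,0,7]
    - [0.6,-0.6,-0.7,0,0,0,7]
    - [0.6,-0.6,-0.7,0,0,0,7]
    - [0.6,-0.6,-0.7,0,0,0,7]
    - [0.6,-0.6,-0.7,0,0,0,7]
    - [0.6,-0.6,-0.7,0,0,0,7]
    - [0.6,-0.6,-0.7,0,0,0,7]
    - [0.6,-0.6,-0.7,0,0,0,7]
    - [0.6,-0.6,-0.7,0,0,0,7]
    - [0.6,-0.6,-0.7,0,0,0,7]
    - [0.6,-0.6,-0.7,0,0,0,7]
    - [0.6,-0.6,-0.7,0,0,0,7]
    - [0.6,-0.6,-0.7,0,0,0,6]
    - [0.6,0,0,0,0,0,0]
    - [0.6,0,0,0,0,0,0]

```text
clock: 6.3
eef_pos: [606.1, -205.8, 140.7]
tool_rot: [-1.737, 1.569, 3.134]
force: [0.3, -0.1, -0.6]
width: 51.2
```

```bash
python3 -c "
from h import *
for n,x,y,w,h,k in (('top',240,130,190,130,4.2),('side',260,110,140,150,4)):
    st(); a=ctrl.get_image(n); cv2.imwrite(f'pics/{n}4.png',a)
    cv2.imwrite(f'pics/{n}4c.png',cv2.resize(a[y:y+h,x:x+w],None,fx=k,fy=k,interpolation=2))
"
```

```text
t6.30 eef [ 606.1 -205.8  140.7] lane [-240.8   -1.9] F [ 0.3 -0.1 -0.6] w51.2
toolx [-0.002  0.    -1.   ] jaw ang rel lane deg -90.21 q [ 0.51  0.7  -0.39  1.59  0.32  0.91  0.17]
t6.35 eef [ 606.8 -204.8  140.9] lane [-240.    -2.8] F [ 0.5 -0.5  0.3] w51.1
toolx [-0.001  0.    -1.   ] jaw ang rel lane deg -90.14 q [ 0.51  0.7  -0.39  1.59  0.32  0.91  0.17]
```

View pics/top4c.png

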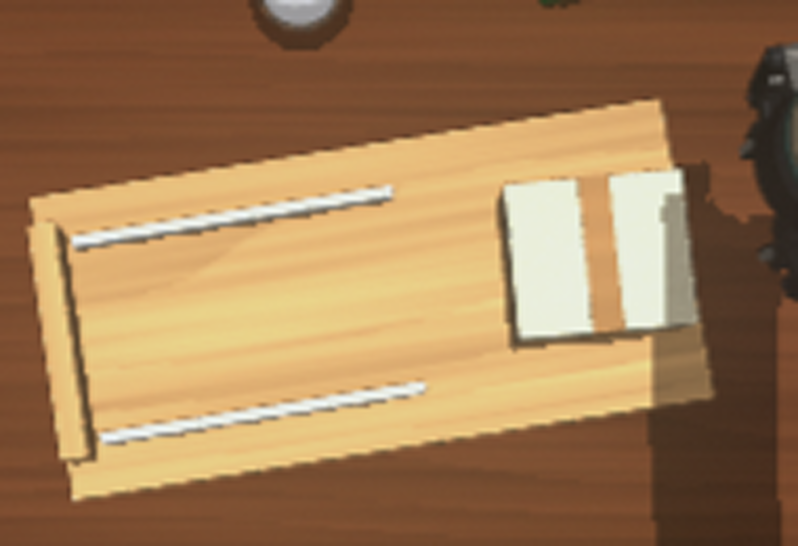

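View pics/side4c.png

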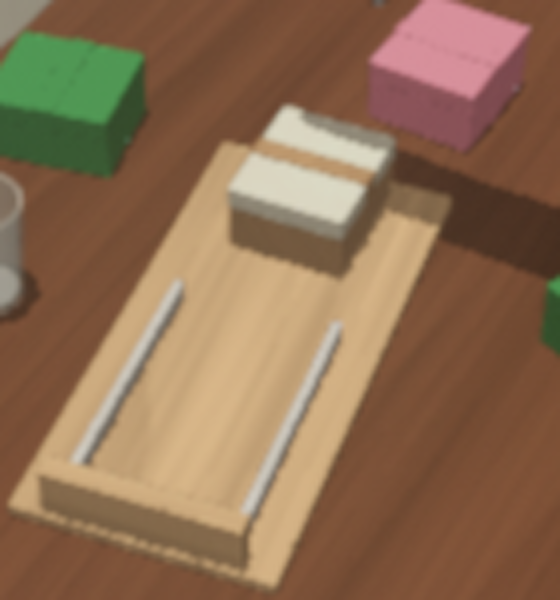

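```bash
python3 -c "
from h import *
uv=crop([(504,186),(682,169),(695,325),(517,338)],4.2,(240,130))
b,r=fit([('top',LID,uv)],[600,-120,1.57]);print(b,r,rel(b,DT))
uv=crop([(230,186),(289,105),(394,144),(340,228)],4,(260,110))
b,r=fit([('side',LID,uv)],[600,-120,1.57]);print(b,r,rel(b,DS))
"
```

```text
[ 590.0136924  -128.95635813    1.6496114 ] [[0.0, 0.4], [0.4, 0.5], [0.2, 0.1], [0.2, 0.0]] [-1.61883e+02  2.04000e+00 -8.20000e-02]
[ 587.99987135 -126.60542512    1.6249198 ] [[0.9, 0.5], [0.0, 0.6], [1.0, 0.6], [0.1, 0.6]] [-1.62354e+02  2.61500e+00 -1.19000e-01]
```

arm_command:
  series:
    - [0.6,-0.3,0,-3.4,0,0,0]
    - [0.6,0,0,-3.4,0,0,0]
    - [0.6,0,0,-3.4,0,0,0]
    - [0.6,0,0,0,0,0,0]
    - [0.6,-0.05,0.3,0,0,0,0]
    - [0.6,-0.05,0.3,0,0,0,0]
    - [0.6,-0.05,0.3,0,0,0,0]
    - [0.6,-0.05,0.3,0,0,0,0]
    - [0.6,-0.05,0.3,0,0,0,0]
    - [0.6,-0.05,0.3,0,0,0,0]
    - [0.6,-0.05,0.3,0,0,0,0]
    - [0.6,-0.05,0.3,0,0,0,0]
    - [0.6,-0.05,0.3,0,0,0,0]
    - [0.6,-0.05,0.3,0,0,0,0]
    - [0.6,0,0,0,0,0,0]

```text
clock: 7.65
eef_pos: [599.1, -173.7, 39.3]
tool_rot: [-2.988, 1.57, 1.889]
force: [0.4, 0.0, 0.2]
width: 51.2
```

```bash
python3 -c "
from h import *
for n,x,y,w,h,k in (('top',240,130,190,130,4.2),('side',260,110,140,150,4)):
    st(); a=ctrl.get_image(n); cv2.imwrite(f'pics/{n}5.png',a)
    cv2.imwrite(f'pics/{n}5c.png',cv2.resize(a[y:y+h,x:x+w],None,fx=k,fy=k,interpolation=2))
"
```

```text
t7.65 eef [ 599.1 -173.7   39.3] lane [-2.08e+02 -2.00e-01] F [0.4 0.  0.2] w51.2
toolx [-0.     0.001 -1.   ] jaw ang rel lane deg -89.9 q [ 0.44  0.81 -0.33  1.71  0.38  0.69  0.07]
t7.70 eef [ 599.2 -174.2   39.3] lane [-2.086e+02 -2.000e-01] F [0.9 1.1 0.7] w51.5
toolx [-0.  0. -1.] jaw ang rel lane deg -89.92 q [ 0.44  0.81 -0.33  1.71  0.38  0.69  0.07]
```

View pics/top5c.png

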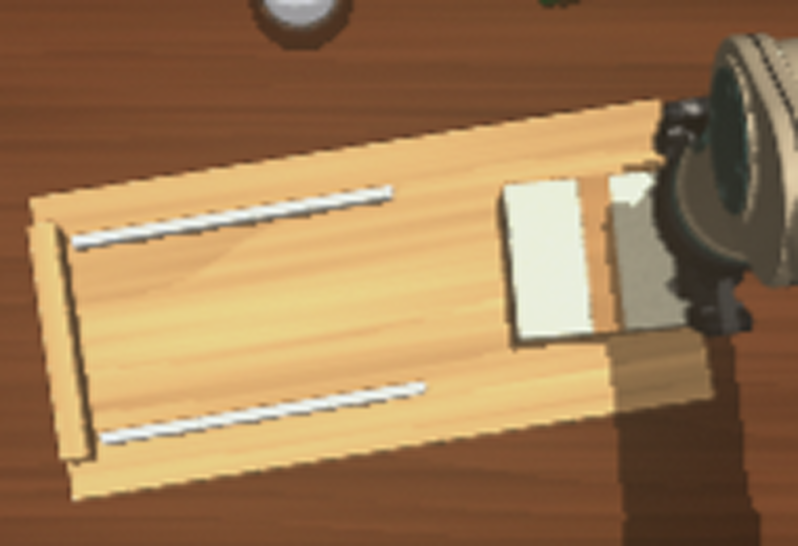

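View pics/side5c.png

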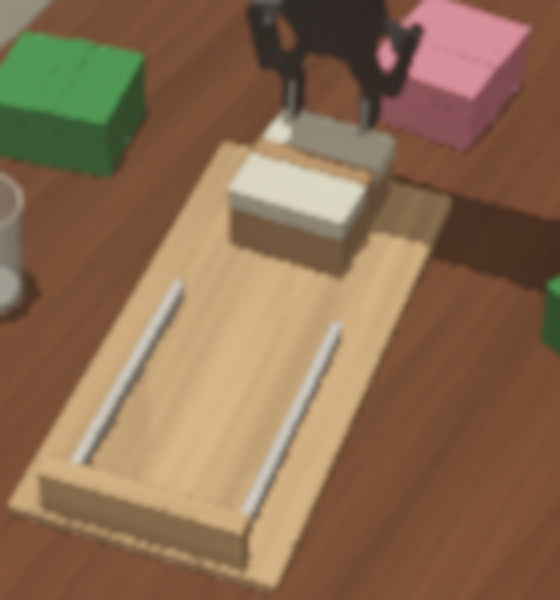

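```bash
python3 -c "
from h import *
for y in (-33,33):
  for x in (-208,-197,-219):
    for z in (39,52):
      P=place(D,[(x,y,z)]); print(x,y,z,'side',((proj(P,'side')-(260,110))*4).round(),'top',((proj(P,'top')-(240,130))*4.2).round())
b=np.array([589.5,-128,1.649])
print(((proj(place(b,LID),'side')-(260,110))*4).round())
a=ctrl.get_image('wrist'); cv2.imwrite('pics/w5.png',a)
a=ctrl.get_image('side')[120:175,310:370]; cv2.imwrite('pics/side5d.png',cv2.resize(a,None,fx=10,fy=10,interpolation=2))
"
```

```text
-208 -33 39 side [[289. 148.]] top [[651. 195.]]
-208 -33 52 side [[289. 135.]] top [[655. 191.]]
-197 -33 39 side [[284. 156.]] top [[634. 197.]]
-197 -33 52 side [[284. 143.]] top [[637. 194.]]
-219 -33 39 side [[293. 139.]] top [[668. 192.]]
-219 -33 52 side [[293. 127.]] top [[672. 189.]]
-208 33 39 side [[366. 166.]] top [[669. 296.]]
-208 33 52 side [[366. 154.]] top [[673. 294.]]
-197 33 39 side [[361. 175.]] top [[652. 299.]]
-197 33 52 side [[362. 162.]] top [[656. 297.]]
-219 33 39 side [[370. 158.]] top [[686. 293.]]
-219 33 52 side [[371. 145.]] top [[691. 291.]]
[[225. 186.]
 [285. 105.]
 [395. 137.]
 [339. 222.]]
```

View pics/side5d.png

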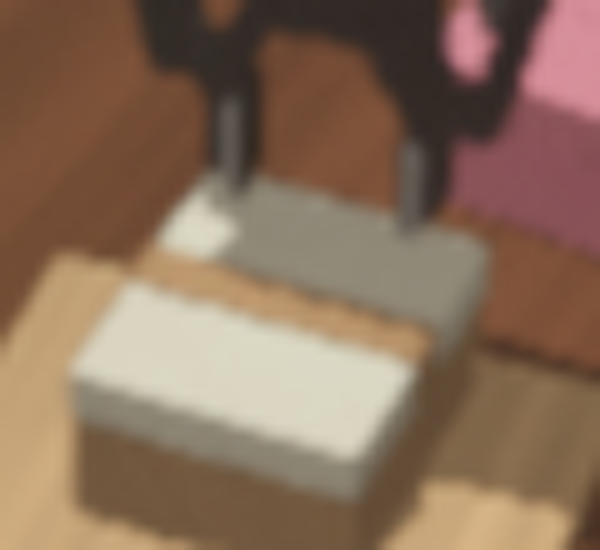

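View pics/w5.png

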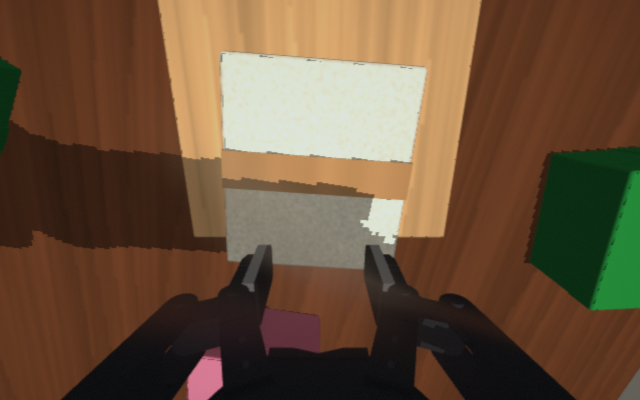

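```bash
python3 -c "
from h import *
c=ctrl.calibration('wrist'); T=c['T_tool_cam']; print(T.round(2),c['fovy'])
f=200/np.tan(np.radians(c['fovy']/2)); Ti=np.linalg.inv(T)
def pw(P):
    p=np.atleast_2d(P)@Ti[:3,:3].T+Ti[:3,3]; return np.c_[c['cx']+f*p[:,0]/-p[:,2], c['cy']-f*p[:,1]/-p[:,2]].round()
for x in (0,-5,-13,-25,-40):
    for z in(-11,11): print(x,z,pw([(x,-25.5,z),(x,25.5,z)]).tolist())
s=ctrl.read_state(); R=Ro.from_euler('xyz',s['tool_rot']).as_matrix()
b=np.array([589.5,-128,1.649])
for z in (72,12):
  L=np.array(LID,float); L[:,2]=z
  W=place(b,L); print('lid',z,pw((W-s['eef_pos'])@R).tolist())
"
```

```text
[[  -0.      0.33   -0.95 -177.09]
 [   1.     -0.     -0.     -0.83]
 [  -0.     -0.95   -0.33  -83.94]
 [   0.      0.      0.      1.  ]] 69.93782472816963
0 -11 [[281.0, 215.0], [357.0, 215.0]]
0 11 [[282.0, 244.0], [356.0, 244.0]]
-5 -11 [[280.0, 217.0], [358.0, 217.0]]
-5 11 [[282.0, 247.0], [357.0, 247.0]]
-13 -11 [[279.0, 222.0], [360.0, 222.0]]
-13 11 [[280.0, 254.0], [358.0, 254.0]]
-25 -11 [[276.0, 231.0], [363.0, 231.0]]
-25 11 [[278.0, 264.0], [361.0, 264.0]]
-40 -11 [[272.0, 243.0], [367.0, 243.0]]
-40 11 [[274.0, 278.0], [365.0, 278.0]]
lid 72 [[429.0, 65.0], [390.0, 271.0], [225.0, 258.0], [220.0, 45.0]]
lid 12 [[396.0, 75.0], [372.0, 227.0], [249.0, 218.0], [250.0, 62.0]]
```

```bash
python3 -c "
from h import *
for z in (30,35,43,50,60,70):
    P=place(D,[(-130,-91,z),(-196,-91,z)]); print(z,((proj(P,'side')-(260,110))*4).round().tolist())
P=place(D,[(-208,0,39)]);print(P, ctrl.read_state()['eef_pos'])
a=cv2.imread('pics/side1.png')[110:175,290:360]; cv2.imwrite('pics/side1d.png',cv2.resize(a,None,fx=10,fy=9,interpolation=2))
"
```

```text
30 [[187.0, 199.0], [217.0, 149.0]]
35 [[187.0, 194.0], [217.0, 144.0]]
43 [[187.0, 187.0], [217.0, 137.0]]
50 [[187.0, 180.0], [217.0, 130.0]]
60 [[186.0, 171.0], [216.0, 121.0]]
70 [[186.0, 161.0], [216.0, 111.0]]
[[ 598.89061562 -173.66975068   39.        ]] [ 599.22039074 -175.04223169   39.24338024]
```

View pics/side1d.png

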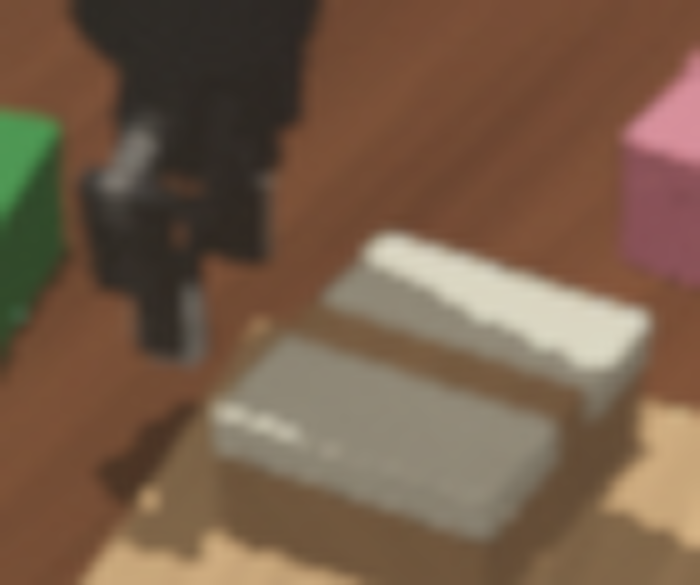

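The images agree that the box did not move. At this opening the visible tips sit about 35 mm above the reported TCP, so they passed just over the lid. I'll back off, then go lower behind the box and check.

arm_command:
  series:
    - [0.6,0,0,0.5,0,0,0]
    - [0.6,0.32,-2.0,0,0,0,0]
    - [0.6,0.32,-2.0,0,0,0,0]
    - [0.6,0,0,-1.0,0,0,0]
    - [0.6,0,0,-1.0,0,0,0]
    - [0.6,0,0,0,0,0,0]
    - [0.6,0,0,0,0,0,0]

```text
clock: 8.43
eef_pos: [604.7, -213.2, 23.4]
tool_rot: [-2.388, 1.568, 2.488]
force: [-0.1, 0.3, -0.3]
width: 51.1
```

```bash
python3 -c "
from h import *
for n,x,y,w,h,k in (('top',330,150,110,90,7),('side',290,90,100,90,7)):
    st(); a=ctrl.get_image(n); cv2.imwrite(f'pics/{n}6.png',a)
    cv2.imwrite(f'pics/{n}6c.png',cv2.resize(a[y:y+h,x:x+w],None,fx=k,fy=k,interpolation=2))
cv2.imwrite('pics/w6.png',ctrl.get_image('wrist'))
"
```

```text
t8.43 eef [ 604.7 -213.2   23.4] lane [-248.     0.6] F [-0.1  0.3 -0.3] w51.1
toolx [-0.002  0.002 -1.   ] jaw ang rel lane deg -89.88 q [ 0.49  0.85 -0.33  1.66  0.39  0.7   0.12]
t8.48 eef [ 605.4 -213.2   24. ] lane [-2.481e+02 -1.000e-01] F [0.5 0.2 0.6] w51.2
toolx [-0.001  0.001 -1.   ] jaw ang rel lane deg -89.86 q [ 0.49  0.85 -0.33  1.66  0.39  0.7   0.12]
```

View pics/side6c.png

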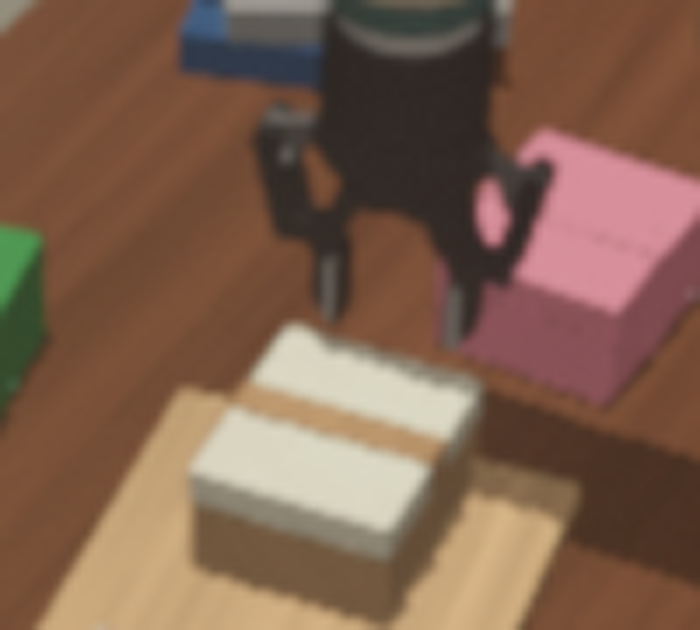

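View pics/w6.png

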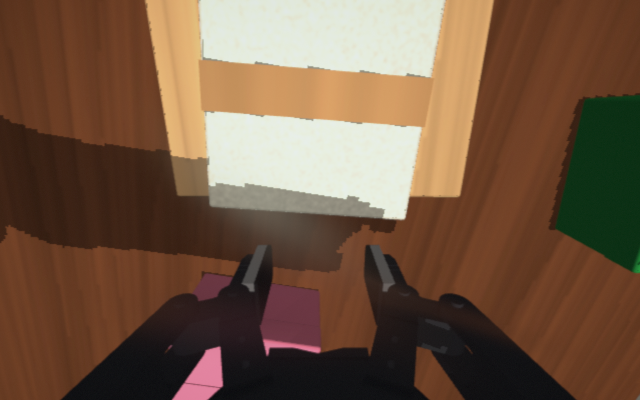

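```bash
python3 -c "
from h import *
for z in (24,30,40,50,60,70): 
  P=place(D,[(-248,-25.5,z),(-248,25.5,z)]); print(z,((proj(P,'side')-(290,90))*7).round().tolist(),((proj(P,'top')-(330,150))*7).round().tolist())
"
```

```text
24 [[338.0, 375.0], [440.0, 399.0]] [[553.0, 193.0], [577.0, 322.0]]
30 [[338.0, 365.0], [440.0, 389.0]] [[556.0, 191.0], [580.0, 320.0]]
40 [[338.0, 349.0], [441.0, 373.0]] [[561.0, 187.0], [586.0, 317.0]]
50 [[339.0, 332.0], [442.0, 356.0]] [[567.0, 182.0], [592.0, 314.0]]
60 [[339.0, 315.0], [443.0, 340.0]] [[573.0, 178.0], [598.0, 311.0]]
70 [[340.0, 299.0], [444.0, 323.0]] [[579.0, 174.0], [604.0, 308.0]]
```

View pics/top6c.png

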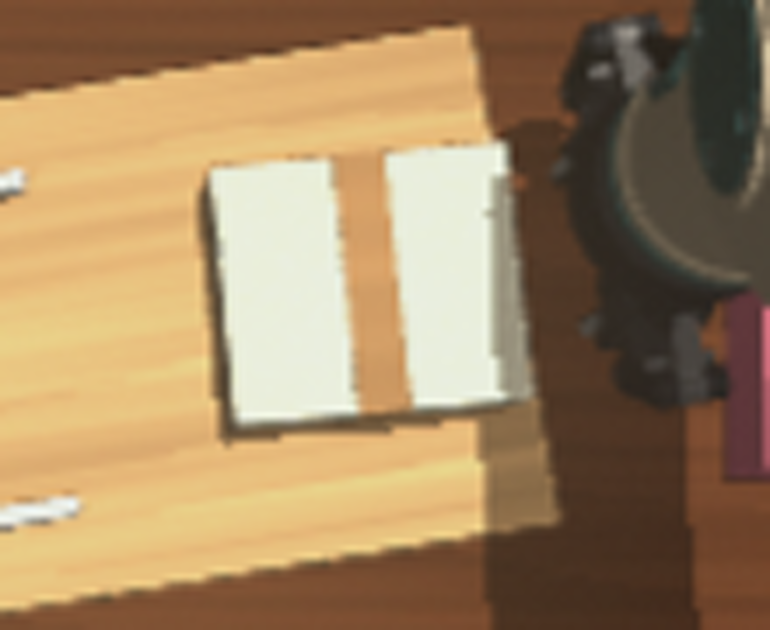

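arm_command:
  series:
    - [0.6,0,0,-1.0,0,0,0]
    - [0.6,0,0,0,0,0,0]
    - [0.6,-0.05,0.3,0,0,0,0]
    - [0.6,-0.05,0.3,0,0,0,0]
    - [0.6,-0.05,0.3,0,0,0,0]
    - [0.6,-0.05,0.3,0,0,0,0]
    - [0.6,-0.05,0.3,0,0,0,0]
    - [0.6,-0.05,0.3,0,0,0,0]
    - [0.6,-0.05,0.3,0,0,0,0]
    - [0.6,-0.05,0.3,0,0,0,0]
    - [0.6,-0.05,0.3,0,0,0,0]
    - [0.6,-0.05,0.3,0,0,0,0]
    - [0.6,-0.05,0.3,0,0,0,0]
    - [0.6,0,0,0,0,0,0]

```text
clock: 9.75
eef_pos: [600.1, -180.9, 14.4]
tool_rot: [-3.026, 1.57, 1.85]
force: [0.6, -0.0, -0.4]
width: 51.0
```

```bash
cat > look.py <<'E'
import sys
from h import *
i=sys.argv[1]
for n,x,y,w,h,k in (('top',240,130,190,130,4.2),('side',260,110,140,150,4)):
    st(); a=ctrl.get_image(n); cv2.imwrite(f'pics/{n}{i}.png',a)
    cv2.imwrite(f'pics/{n}{i}c.png',cv2.resize(a[y:y+h,x:x+w],None,fx=k,fy=k,interpolation=2))
E
python3 look.py 7
```

```text
t9.75 eef [ 600.1 -180.9   14.4] lane [-215.3   -0. ] F [ 0.6 -0.  -0.4] w51.0
toolx [-0.  0. -1.] jaw ang rel lane deg -89.91 q [ 0.44  0.84 -0.32  1.71  0.4   0.65  0.07]
t9.80 eef [ 599.9 -181.    14.3] lane [-2.154e+02  2.000e-01] F [-0.1  0.5 -0.7] w51.4
toolx [-0.     0.001 -1.   ] jaw ang rel lane deg -89.91 q [ 0.44  0.84 -0.32  1.71  0.4   0.65  0.07]
```

View pics/top7c.png

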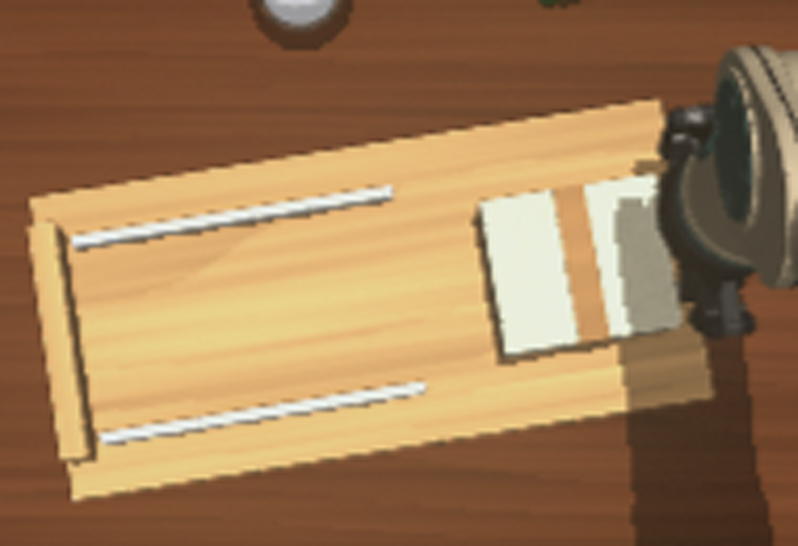

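View pics/side7c.png

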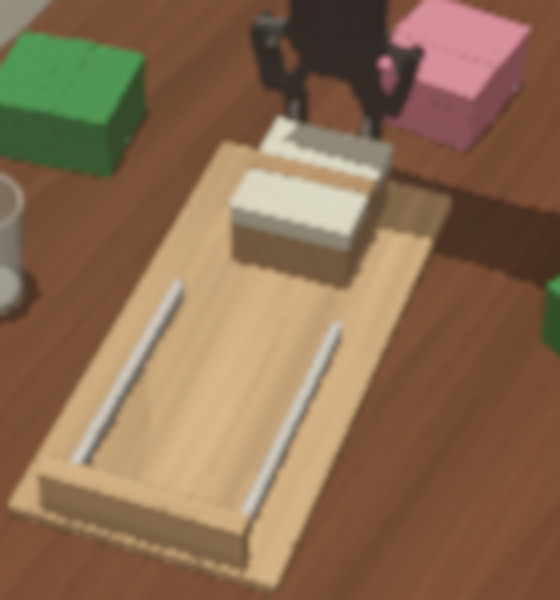

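```bash
python3 -c "
from h import *
uv=crop([(480,204),(657,174),(683,325),(502,355)],4.2,(240,130))
b,r=fit([('top',LID,uv)],[600,-120,1.57]);print(b,r,rel(b,DT))
uv=crop([(232,203),(283,117),(392,152),(350,240)],4,(260,110))
b,r=fit([('side',LID,uv)],[600,-120,1.57]);print(b,r,rel(b,DS))
"
```

```text
[ 583.76871895 -117.12706369    1.72840162] [[0.0, 0.5], [0.6, 0.2], [0.3, 0.4], [0.9, 0.1]] [-1.49208e+02  6.31300e+00 -3.00000e-03]
[ 580.40064583 -114.22307722    1.70614243] [[0.5, 0.6], [0.1, 0.8], [1.0, 0.7], [0.4, 0.7]] [-1.48849e+02  7.97200e+00 -3.70000e-02]
```

arm_command:
  series:
    - [0.6,0.32,-2.0,0,0,0,0]
    - [0.6,0,0,3.4,0,0,0]
    - [0.6,0,0,3.4,0,0,0]
    - [0.6,0,0,3.4,0,0,0]
    - [0.6,-0.76,0.55,0,0,0,-7]
    - [0.6,-0.76,0.55,0,0,0,-7]
    - [0.6,-0.76,0.55,0,0,0,-7]
    - [0.6,-0.76,0.55,0,0,0,-7]
    - [0.6,-0.76,0.55,0,0,0,-7]
    - [0.6,-0.76,0.55,0,0,0,-7]
    - [0.6,-0.76,0.55,0,0,0,-7]
    - [0.6,-0.76,0.55,0,0,0,-7]
    - [0.6,-0.76,0.55,0,0,0,-7]
    - [0.6,-0.76,0.55,0,0,0,-7]
    - [0.6,-0.76,0.55,0,0,0,-7]
    - [0.6,-0.76,0.55,0,0,0,-7]
    - [0.6,-0.76,0.55,0,0,0,-6]
    - [0.6,0,0,0,0,0,0]
    - [0.6,0,0,0,0,0,0]

```text
clock: 11.43
eef_pos: [504.5, -129.8, 116.3]
tool_rot: [-0.348, 1.571, 2.961]
force: [0.3, -0.6, -0.2]
width: 51.8
```

```bash
python3 look.py 8
```

```text
t11.43 eef [ 504.5 -129.8  116.3] lane [-149.5   86.1] F [ 0.3 -0.6 -0.2] w51.8
toolx [-0.  0. -1.] jaw ang rel lane deg -179.74 q [ 0.16  0.56  0.06  1.96 -0.06  0.63 -1.15]
t11.48 eef [ 505.  -130.3  116.4] lane [-150.    85.6] F [-0.4  1.2 -0. ] w51.1
toolx [ 0.001 -0.    -1.   ] jaw ang rel lane deg -179.76 q [ 0.16  0.56  0.06  1.96 -0.06  0.63 -1.15]
```

View pics/top8c.png

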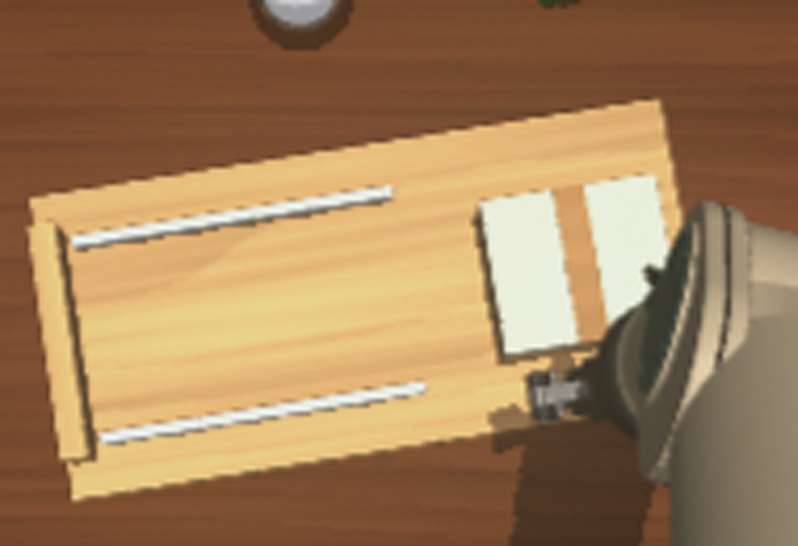

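View pics/side8c.png

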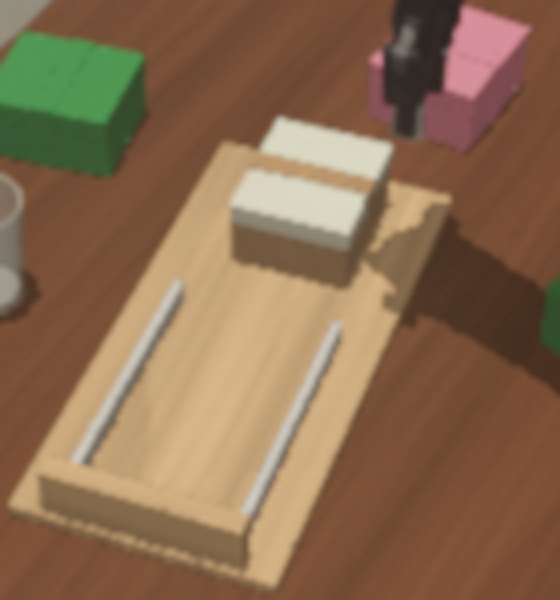

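arm_command:
  series:
    - [0.6,0,0,-3.4,0,0,0]
    - [0.6,0,0,-3.4,0,0,0]
    - [0.6,0,0,-3.4,0,0,0]
    - [0.6,0,0,0,0,0,0]
    - [0.6,0.3,0.05,0,0,0,0]
    - [0.6,0.3,0.05,0,0,0,0]
    - [0.6,0.3,0.05,0,0,0,0]
    - [0.6,0.3,0.05,0,0,0,0]
    - [0.6,0.3,0.05,0,0,0,0]
    - [0.6,0.3,0.05,0,0,0,0]
    - [0.6,0.3,0.05,0,0,0,0]
    - [0.6,0.3,0.05,0,0,0,0]
    - [0.6,0.15,0.02,0,0,0,0]
    - [0.6,0,0,0,0,0,0]
    - [0.6,0,0,0,0,0,0]

```text
clock: 12.78
eef_pos: [529.9, -126.0, 14.2]
tool_rot: [-0.335, 1.571, 2.97]
force: [-1.0, 0.1, 0.7]
width: 51.2
```

```bash
python3 look.py 9
```

```text
t12.78 eef [ 529.9 -126.    14.2] lane [-149.8   60.4] F [-1.   0.1  0.7] w51.2
toolx [-0.  0. -1.] jaw ang rel lane deg -179.95 q [ 0.15  0.75  0.05  1.95 -0.07  0.44 -1.16]
t12.83 eef [ 529.9 -126.    14.2] lane [-149.8   60.4] F [-0.7 -0.4  1.1] w51.4
toolx [-0.  0. -1.] jaw ang rel lane deg -179.95 q [ 0.15  0.75  0.04  1.95 -0.07  0.44 -1.16]
```

View pics/top9c.png

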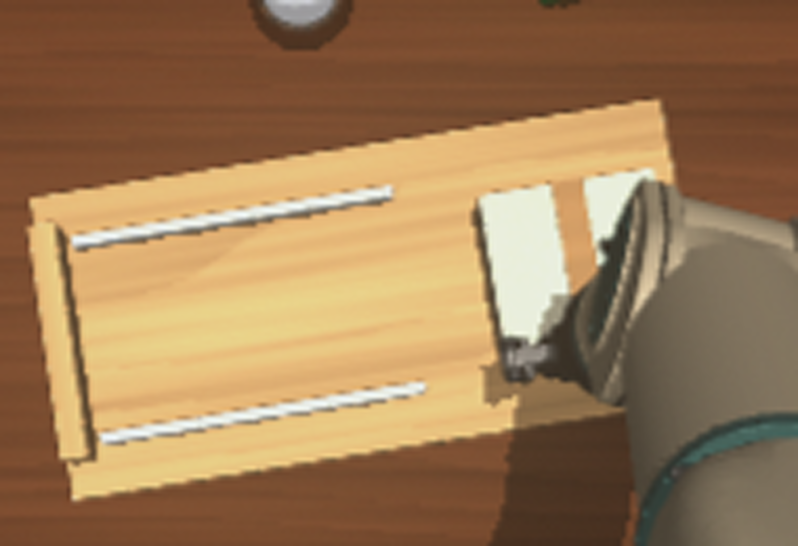

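View pics/side9c.png

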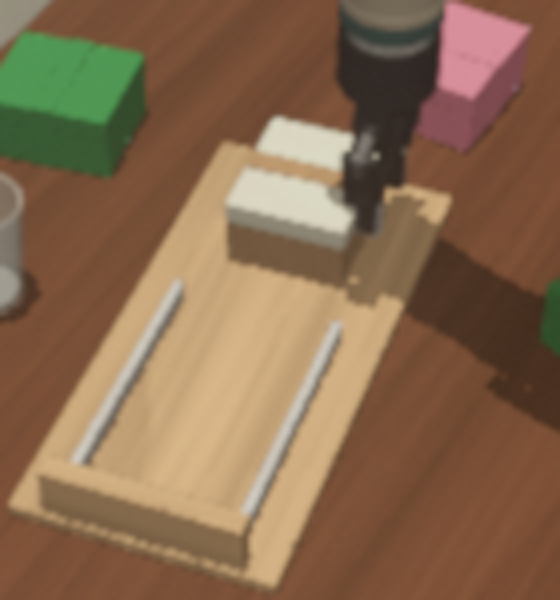

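arm_command:
  series:
    - [0.6,0.3,0.05,0,0,0,0]
    - [0.6,0,0,0,0,0,0]
    - [0.6,-1.0,-0.16,0,0,0,0]
    - [0.6,-1.0,-0.16,0,0,0,0]
    - [0.6,0,0,3.4,0,0,0]
    - [0.6,0,0,3.4,0,0,0]
    - [0.6,0,0,3.4,0,0,0]

```text
clock: 13.47
eef_pos: [513.0, -128.7, 117.2]
tool_rot: [-0.74, 1.57, 2.564]
force: [1.6, 0.1, 0.5]
width: 51.2
```

arm_command:
  series:
    - [0.6,0.71,-0.62,0,0,0,7]
    - [0.6,0.71,-0.62,0,0,0,7]
    - [0.6,0.71,-0.62,0,0,0,7]
    - [0.6,0.71,-0.62,0,0,0,7]
    - [0.6,0.71,-0.62,0,0,0,7]
    - [0.6,0.71,-0.62,0,0,0,7]
    - [0.6,0.71,-0.62,0,0,0,7]
    - [0.6,0.71,-0.62,0,0,0,7]
    - [0.6,0.71,-0.62,0,0,0,7]
    - [0.6,0.71,-0.62,0,0,0,7]
    - [0.6,0.71,-0.62,0,0,0,7]
    - [0.6,0.71,-0.62,0,0,0,7]
    - [0.6,0.71,-0.62,0,0,0,6]
    - [0.6,0,0,0,0,0,0]
    - [0.6,0,0,0,0,0,0]

```text
clock: 14.72
eef_pos: [605.5, -209.6, 116.1]
tool_rot: [2.346, 1.57, 0.934]
force: [0.1, 0.2, 0.5]
width: 51.2
```

```bash
python3 look.py 10
```

```text
t14.72 eef [ 605.5 -209.6  116.1] lane [-244.5   -0.7] F [0.1 0.2 0.5] w51.2
toolx [ 0.     0.001 -1.   ] jaw ang rel lane deg -90.18 q [ 0.52  0.73 -0.39  1.61  0.34  0.86  0.16]
t14.77 eef [ 605.1 -209.1  116.1] lane [-243.9   -0.4] F [-0.2  0.7  0.6] w51.4
toolx [-0.     0.001 -1.   ] jaw ang rel lane deg -90.13 q [ 0.52  0.73 -0.39  1.62  0.34  0.86  0.16]
```

View pics/top10c.png

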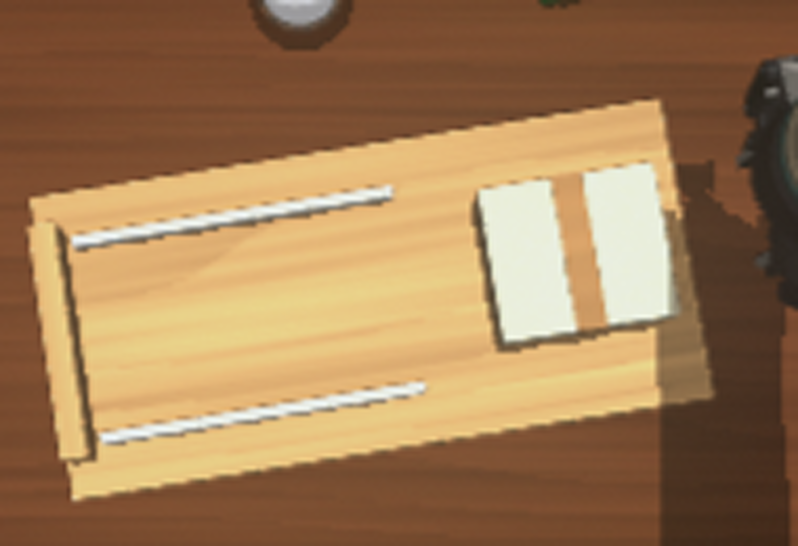

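View pics/side10c.png

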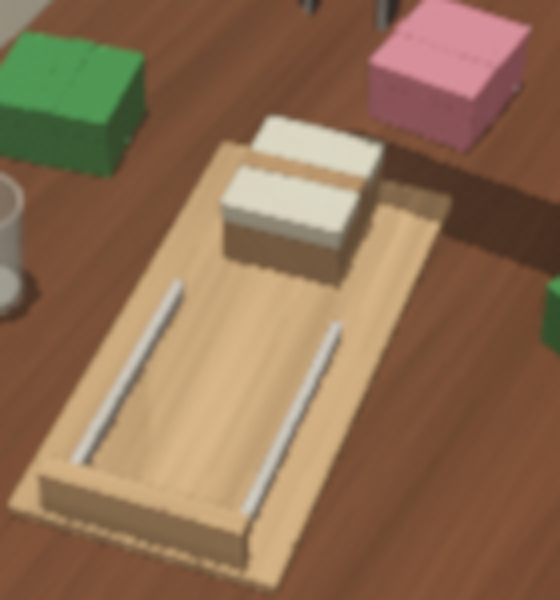

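```bash
cat >> h.py <<'E'
def autofit(path,x0=235,y0=140,x1=420,y1=250,rail=None):
    im=cv2.resize(cv2.imread(path)[y0:y1,x0:x1],None,fx=8,fy=8,interpolation=cv2.INTER_CUBIC)
    hsv=cv2.cvtColor(im,cv2.COLOR_BGR2HSV); m=((hsv[...,1]<60)&(hsv[...,2]>120)).astype(np.uint8)
    n,l,s,_=cv2.connectedComponentsWithStats(m)
    big=[i for i in range(1,n) if s[i,4]>2500 and min(s[i,2],s[i,3])>90]
    pts=np.argwhere(np.isin(l,big))[:,::-1].astype(np.float32)
    r=cv2.boxPoints(cv2.minAreaRect(cv2.convexHull(pts)))
    return (r+.5)/8-.5+np.array([x0,y0]), s[big]
E
python3 -c "
from h import *
q,s=autofit('pics/top10.png'); print(q.round(1).tolist(),s.tolist())
uv=crop([(478,190),(653,164),(676,315),(501,342)],4.2,(240,130)); print(uv.round(1).tolist())
b,r=fit([('top',LID,uv)],[600,-120,1.57]);print(b,r,rel(b,DT))
b,r=fit([('top',LID,q[np.argsort([0,0,0,0])] if 0 else uv)],[600,-120,1.57])
import itertools
for k in range(4):
    qq=np.roll(q,k,0); b,r=fit([('top',LID,qq)],[600,-120,1.7]); print(b.round(2),np.max(r),rel(b,DT))
uv=crop([(222,203),(272,116),(384,150),(341,238)],4,(260,110))
b,r=fit([('side',LID,uv)],[600,-120,1.57]);print(b,r,rel(b,DS))
"
```

```text
[[255.6, 185.7], [395.1, 163.5], [403.1, 213.6], [263.5, 235.8]] [[1151, 231, 181, 311, 40509], [951, 264, 188, 311, 42223], [176, 273, 613, 122, 15824], [229, 648, 623, 118, 14904]]
[[353.4, 174.9], [395.1, 168.7], [400.6, 204.6], [358.9, 211.0]]
[ 591.09013401 -115.05910241    1.71663263] [[0.2, 0.2], [0.2, 0.0], [0.3, 0.3], [0.0, 0.1]] [-1.48337e+02 -1.24500e+00 -1.50000e-02]
[564.23   8.93   1.73] 50.0 [-2.1647e+01  5.4370e+00 -4.0000e-03]
[564.4    8.95   3.3 ] 52.2 [-21.657   5.267   1.567]
[564.23   8.93  -1.41] 50.0 [-21.647   5.437  -3.145]
[5.644e+02 8.950e+00 1.600e-01] 52.2 [-21.657   5.267  -1.575]
[ 587.48892126 -111.82986004    1.71680579] [[0.3, 0.4], [0.1, 0.8], [0.6, 0.6], [0.4, 0.6]] [-1.4771e+02  5.7800e-01 -2.7000e-02]
```

arm_command:
  series:
    - [0.6,0,0,-3.4,0,0,0]
    - [0.6,0,0,-3.4,0,0,0]
    - [0.6,0,0,-3.4,0,0,0]
    - [0.6,0,0,0,0,0,0]
    - [0.6,-0.08,0.493,0,0,0,0]
    - [0.6,-0.08,0.493,0,0,0,0]
    - [0.6,-0.08,0.493,0,0,0,0]
    - [0.6,-0.08,0.493,0,0,0,0]
    - [0.6,-0.08,0.493,0,0,0,0]
    - [0.6,-0.08,0.493,0,0,0,0]
    - [0.6,-0.08,0.493,0,0,0,0]
    - [0.6,-0.08,0.493,0,0,0,0]
    - [0.6,-0.08,0.493,0,0,0,0]
    - [0.6,-0.08,0.493,0,0,0,0]
    - [0.6,-0.08,0.493,0,0,0,0]
    - [0.6,-0.08,0.493,0,0,0,0]
    - [0.6,-0.08,0.493,0,0,0,0]
    - [0.6,-0.08,0.493,0,0,0,0]
    - [0.6,0,0,0,0,0,0]

```text
clock: 16.4
eef_pos: [593.8, -138.2, 14.2]
tool_rot: [-2.921, 1.569, 1.956]
force: [-0.2, -0.1, -0.5]
width: 51.3
```

```bash
python3 look.py 11
```

```text
t16.40 eef [ 593.8 -138.2   14.2] lane [-172.2   -0.7] F [-0.2 -0.1 -0.5] w51.3
toolx [-0.001  0.001 -1.   ] jaw ang rel lane deg -89.85 q [ 0.37  0.83 -0.31  1.76  0.4   0.62 -0.01]
t16.45 eef [ 593.8 -138.6   14.1] lane [-172.6   -0.6] F [-0.5 -0.3  0.5] w51.6
toolx [-0.001  0.001 -1.   ] jaw ang rel lane deg -89.87 q [ 0.37  0.83 -0.31  1.76  0.4   0.62 -0.01]
```

View pics/top11c.png

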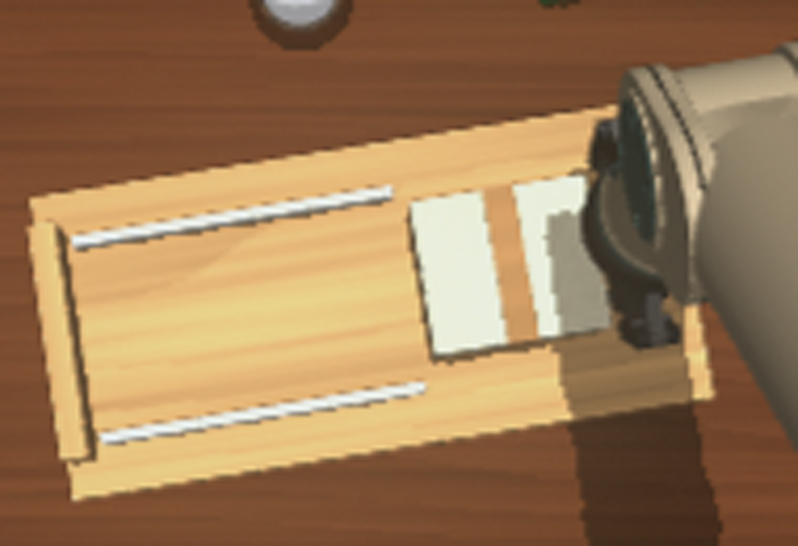

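View pics/side11c.png

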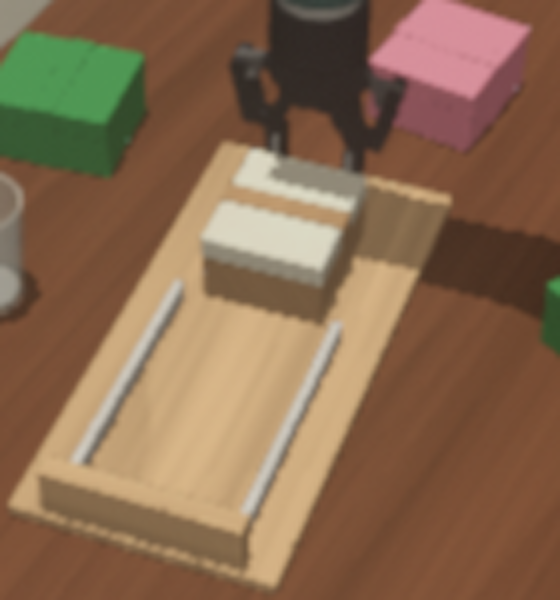

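```bash
python3 -c "
from h import *
L3=[LID[0],LID[1],LID[3]]
uv=crop([(411,204),(584,175),(433,356)],4.2,(240,130))
b,r=fit([('top',L3,uv)],[600,-120,1.57]);print(b,r,rel(b,DT))
uv=crop([(202,237),(246,152),(365,184),(324,275)],4,(260,110))
b,r=fit([('side',LID,uv)],[600,-120,1.57]);print(b,r,rel(b,DS))
"
```

```text
[582.8823423  -73.32023147   1.72713495] [[0.4, 0.2], [0.1, 0.3], [0.3, 0.1]] [-1.05823e+02  1.83000e-01 -4.00000e-03]
[581.50958165 -68.46329978   1.74834526] [[0.5, 1.4], [0.8, 0.2], [0.3, 1.1], [0.6, 0.6]] [-1.03962e+02 -9.89000e-01  5.00000e-03]
```

Square and centred: y ≈ 0 mm, yaw ≈ 0 rad. Next I'll push it down the lane.

arm_command:
  series:
    - [0.6,-0.08,0.493,0,0,0,0]
    - [0.6,-0.08,0.493,0,0,0,0]
    - [0.6,-0.08,0.493,0,0,0,0]
    - [0.6,-0.08,0.493,0,0,0,0]
    - [0.6,-0.08,0.493,0,0,0,0]
    - [0.6,-0.08,0.493,0,0,0,0]
    - [0.6,-0.08,0.493,0,0,0,0]
    - [0.6,-0.08,0.493,0,0,0,0]
    - [0.6,-0.08,0.493,0,0,0,0]
    - [0.6,-0.08,0.493,0,0,0,0]
    - [0.6,-0.08,0.493,0,0,0,0]
    - [0.6,-0.08,0.493,0,0,0,0]
    - [0.6,-0.08,0.493,0,0,0,0]
    - [0.6,-0.08,0.493,0,0,0,0]
    - [0.6,0,0,0,0,0,0]

```text
clock: 17.75
eef_pos: [582.8, -69.5, 14.4]
tool_rot: [3.013, 1.57, 1.607]
force: [-0.2, 0.0, 0.5]
width: 51.4
```

```bash
python3 look.py 12
```

```text
t17.75 eef [582.8 -69.5  14.4] lane [-102.6   -1. ] F [-0.2  0.   0.5] w51.4
toolx [-0.     0.001 -1.   ] jaw ang rel lane deg -89.86 q [ 0.25  0.8  -0.29  1.83  0.39  0.57 -0.12]
t17.80 eef [582.9 -70.1  14.4] lane [-103.2   -1. ] F [ 0.9  0.1 -0.1] w50.9
toolx [ 0.     0.001 -1.   ] jaw ang rel lane deg -89.88 q [ 0.25  0.8  -0.29  1.83  0.39  0.57 -0.12]
```

View pics/top12c.png

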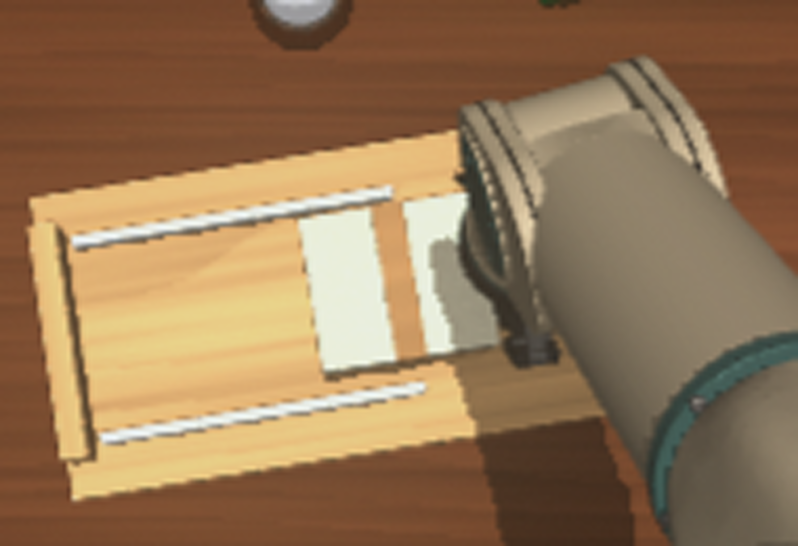

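View pics/side12c.png

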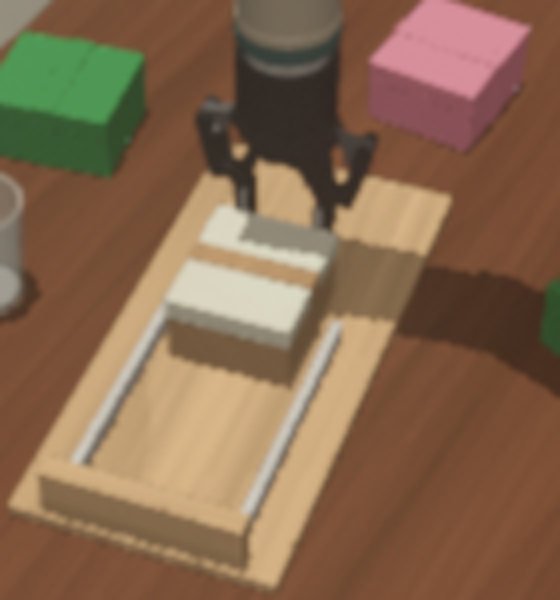

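```bash
python3 -c "
from h import *
L3=[LID[0],LID[3]]
uv=crop([(300,221),(325,374)],4.2,(240,130))
b,r=fit([('top',L3,uv)],[600,-120,1.7]);print(b,r,rel(b,DT))
uv=crop([(167,302),(219,207),(338,240),(294,341)],4,(260,110))
b,r=fit([('side',LID,uv)],[600,-120,1.57]);print(b,r,rel(b,DS))
"
```

```text
[571.97285116  -5.71401017   1.73460225] [[0.0, 0.0], [0.0, 0.0]] [-3.7342e+01  1.4000e-01  3.0000e-03]
[5.68195101e+02 4.97697551e-01 1.74236897e+00] [[0.1, 0.7], [0.3, 0.6], [0.5, 0.4], [0.6, 0.9]] [-3.3738e+01  2.7000e-01 -1.0000e-03]
```

arm_command:
  series:
    - [0.6,-0.08,0.493,0,0,0,0]
    - [0.6,-0.08,0.493,0,0,0,0]
    - [0.6,-0.08,0.493,0,0,0,0]
    - [0.6,-0.08,0.493,0,0,0,0]
    - [0.6,-0.08,0.493,0,0,0,0]
    - [0.6,-0.08,0.493,0,0,0,0]
    - [0.6,-0.08,0.493,0,0,0,0]
    - [0.6,-0.08,0.493,0,0,0,0]
    - [0.6,-0.08,0.493,0,0,0,0]
    - [0.6,-0.08,0.493,0,0,0,0]
    - [0.6,-0.08,0.493,0,0,0,0]
    - [0.6,-0.08,0.493,0,0,0,0]
    - [0.6,-0.08,0.493,0,0,0,0]
    - [0.6,-0.08,0.493,0,0,0,0]
    - [0.6,-0.08,0.493,0,0,0,0]
    - [0.6,-0.08,0.493,0,0,0,0]
    - [0.6,-0.08,0.493,0,0,0,0]
    - [0.6,-0.08,0.493,0,0,0,0]
    - [0.6,0,0,0,0,0,0]

```text
clock: 19.43
eef_pos: [568.3, 19.4, 14.3]
tool_rot: [3.002, 1.57, 1.596]
force: [-0.8, 0.4, 0.5]
width: 51.0
```

```bash
python3 look.py 13
```

```text
t19.43 eef [568.3  19.4  14.3] lane [-12.6  -1. ] F [-0.8  0.4  0.5] w51.0
toolx [-0.     0.001 -1.   ] jaw ang rel lane deg -89.85 q [ 0.09  0.78 -0.26  1.88  0.37  0.53 -0.26]
t19.48 eef [568.4  18.7  14.3] lane [-13.2  -1. ] F [-0.6  0.1  0. ] w51.5
toolx [-0.     0.001 -1.   ] jaw ang rel lane deg -89.87 q [ 0.09  0.78 -0.26  1.88  0.37  0.53 -0.26]
```

View pics/top13c.png

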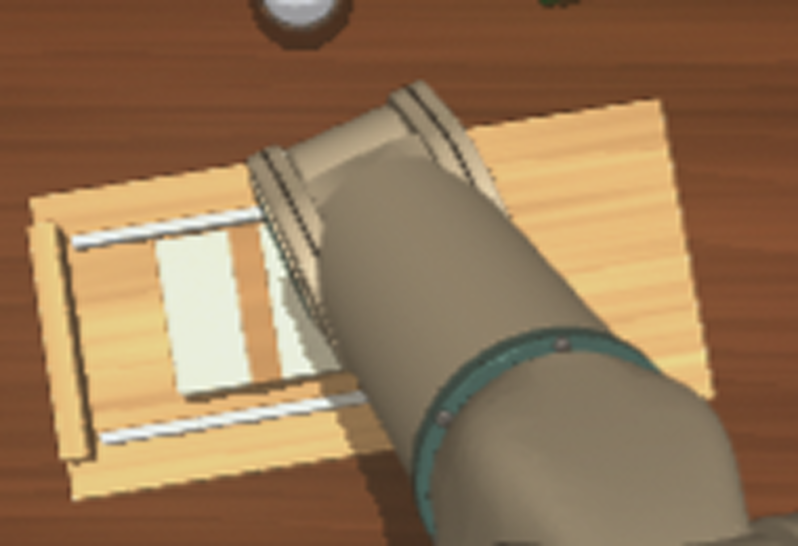

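View pics/side13c.png

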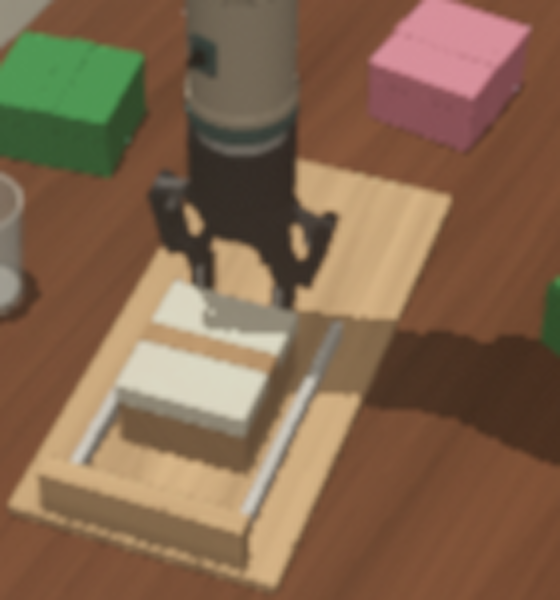

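arm_command:
  series:
    - [0.6,-0.08,0.493,0,0,0,0]
    - [0.6,-0.08,0.493,0,0,0,0]
    - [0.6,-0.08,0.493,0,0,0,0]
    - [0.6,-0.08,0.493,0,0,0,0]
    - [0.6,-0.08,0.493,0,0,0,0]
    - [0.6,-0.08,0.493,0,0,0,0]
    - [0.6,-0.08,0.493,0,0,0,0]
    - [0.6,-0.08,0.493,0,0,0,0]
    - [0.6,-0.08,0.493,0,0,0,0]
    - [0.6,-0.08,0.493,0,0,0,0]
    - [0.6,-0.08,0.493,0,0,0,0]
    - [0.6,0,0,0,0,0,0]

```text
clock: 20.53
eef_pos: [559.5, 73.5, 14.4]
tool_rot: [2.863, 1.57, 1.457]
force: [-0.5, -0.3, 0.3]
width: 51.1
```

arm_command:
  series:
    - [0.6,-0.03,0.2,0,0,0,0]
    - [0.6,-0.03,0.2,0,0,0,0]

```text
clock: 20.7
eef_pos: [559.2, 75.2, 14.4]
tool_rot: [0.036, 1.57, -1.372]
force: [-0.8, -1.7, 0.0]
width: 51.3
```

```bash
python3 look.py 14
```

```text
t20.70 eef [559.2  75.2  14.4] lane [44.  -1.1] F [-0.8 -1.7  0. ] w51.3
toolx [ 0.    -0.001 -1.   ] jaw ang rel lane deg -89.98 q [-0.03  0.78 -0.25  1.89  0.36  0.51 -0.36]
t20.75 eef [559.2  75.8  14.4] lane [44.6 -1.1] F [ 0.5 -0.7 -0.2] w51.2
toolx [ 0. -0. -1.] jaw ang rel lane deg -89.96 q [-0.03  0.78 -0.25  1.89  0.36  0.51 -0.36]
```

View pics/top14c.png

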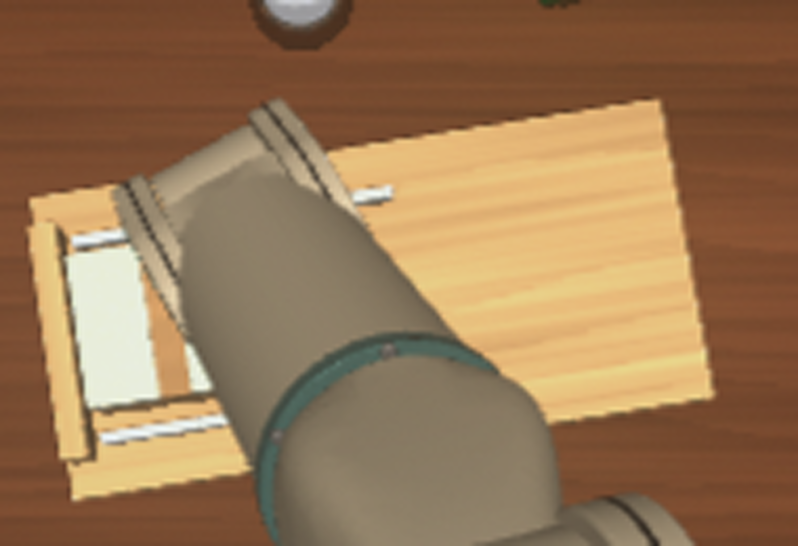

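View pics/side14c.png

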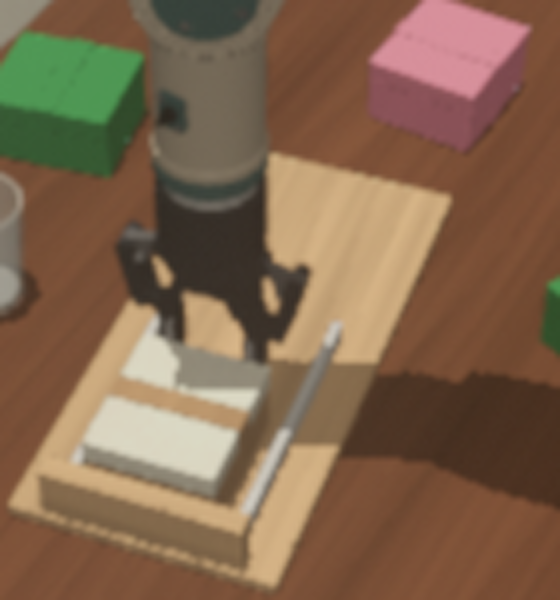

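arm_command:
  series:
    - [0.6,-0.03,0.2,0,0,0,0]
    - [0.6,0,0,0,0,0,0]

```text
clock: 20.97
eef_pos: [558.9, 77.7, 14.4]
tool_rot: [1.762, 1.571, 0.354]
force: [0.6, -0.4, -0.1]
width: 51.0
```

arm_command:
  series:
    - [0.6,-0.03,0.2,0,0,0,0]
    - [0.6,0,0,0,0,0,0]

```text
clock: 21.13
eef_pos: [558.6, 79.9, 14.3]
tool_rot: [2.528, 1.571, 1.12]
force: [-0.2, -1.5, 0.6]
width: 51.2
```

arm_command:
  series:
    - [0.6,-0.015,0.1,0,0,0,0]
    - [0.6,0,0,0,0,0,0]

```text
clock: 21.3
eef_pos: [558.4, 80.7, 14.3]
tool_rot: [2.214, 1.571, 0.806]
force: [0.3, -0.7, 1.3]
width: 51.4
```

```bash
python3 look.py 15; python3 -c "
import cv2
a=cv2.imread('pics/top15.png')[180:245,240:320]; b=cv2.imread('pics/side15.png')[185:250,260:340]
import numpy as np
cv2.imwrite('pics/c15.png',cv2.resize(np.vstack([a,b]),None,fx=4.5*1,fy=4.5,interpolation=2))"
```

```text
t21.30 eef [558.4  80.7  14.3] lane [49.6 -1.1] F [ 0.3 -0.7  1.3] w51.4
toolx [ 0.  0. -1.] jaw ang rel lane deg -89.95 q [-0.03  0.78 -0.25  1.89  0.36  0.51 -0.36]
t21.35 eef [558.4  80.7  14.3] lane [49.6 -1.1] F [ 0.5 -1.   2.1] w51.2
toolx [ 0.  0. -1.] jaw ang rel lane deg -89.95 q [-0.03  0.78 -0.25  1.89  0.36  0.51 -0.36]
```

View pics/c15.png

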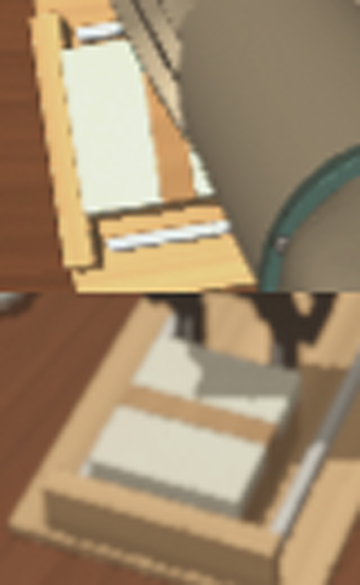

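```bash
python3 -c "
from h import *
uv=crop([(63,50),(86,214)],4.5,(240,180))
b,r=fit([('top',[LID[0],LID[3]],uv)],[550,120,1.7]);print(b,rel(b,DT),r)
# plank face top edge right in same image: predicted vs lid front at x=115
for xb in (108,112,115):
  for z,x in ((72,xb+55),(55,170)):
    P=place(DT,[(x,-48,z),(x,48,z)]); print(xb,z,((proj(P,'top')-(240,180)+.5)*4.5).round(1).tolist())
"
```

```text
[549.21716461 143.84696588   1.72637159] [ 1.13933e+02 -1.31400e+00 -5.00000e-03] [[0.0, 0.1], [0.0, 0.1]]
108 72 [[73.6, 51.4], [97.6, 215.8]]
108 55 [[66.0, 56.7], [89.6, 218.7]]
112 72 [[66.7, 52.5], [90.7, 216.9]]
112 55 [[66.0, 56.7], [89.6, 218.7]]
115 72 [[61.6, 53.3], [85.5, 217.7]]
115 55 [[66.0, 56.7], [89.6, 218.7]]
```

arm_command:
  series:
    - [0.6,-0.03,0.2,0,0,0,0]
    - [0.6,0,0,0,0,0,0]
    - [0.6,0,0,0,0,0,0]

```text
clock: 21.65
eef_pos: [558.2, 80.7, 14.4]
tool_rot: [-0.232, 1.569, -1.642]
force: [1.5, -4.9, 1.0]
width: 51.1
```

The force along the lane rose to about 5 N and the TCP stopped advancing, so the box is against the end board. Next I'll withdraw straight back and then up.

arm_command:
  series:
    - [0.6,0.08,-0.49,0,0,0,0]
    - [0.6,0.16,-1.0,0,0,0,0]
    - [0.6,0.32,-2.0,0,0,0,0]
    - [0.6,0.32,-2.0,0,0,0,0]
    - [0.6,0,0,3.0,0,0,0]
    - [0.6,0,0,4.0,0,0,0]
    - [0.6,0,0,4.0,0,0,0]
    - [0.6,0.64,-4.0,0,0,0,0]
    - [0.6,0.64,-4.0,0,0,0,0]
    - [0.6,0.64,-4.0,0,0,0,0]
    - [0.6,0.64,-4.0,0,0,0,0]
    - [0.6,0.64,-4.0,0,0,0,0]
    - [0.6,0,0,0,0,0,0]
    - [0.6,0,0,0,0,0,0]

```text
clock: 22.82
eef_pos: [598.2, -176.6, 123.7]
tool_rot: [-0.588, 1.57, -2.003]
force: [-0.2, 2.3, -0.4]
width: 51.2
```

```bash
python3 look.py 16
```

```text
t22.82 eef [ 598.2 -176.6  123.7] lane [-210.7    1.1] F [-0.2  2.3 -0.4] w51.2
toolx [-0.    -0.001 -1.   ] jaw ang rel lane deg -90.33 q [ 0.46  0.69 -0.36  1.66  0.31  0.84  0.13]
t22.87 eef [ 598.4 -173.2  123.9] lane [-207.5    0.4] F [-0.8  1.4 -0. ] w51.6
toolx [-0.     0.001 -1.   ] jaw ang rel lane deg -90.09 q [ 0.46  0.69 -0.36  1.66  0.3   0.84  0.13]
```

View pics/top16c.png

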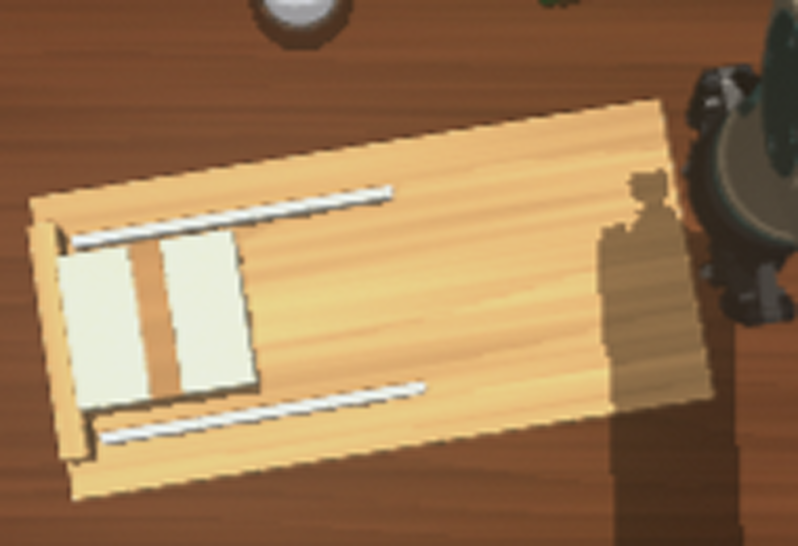

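View pics/side16c.png

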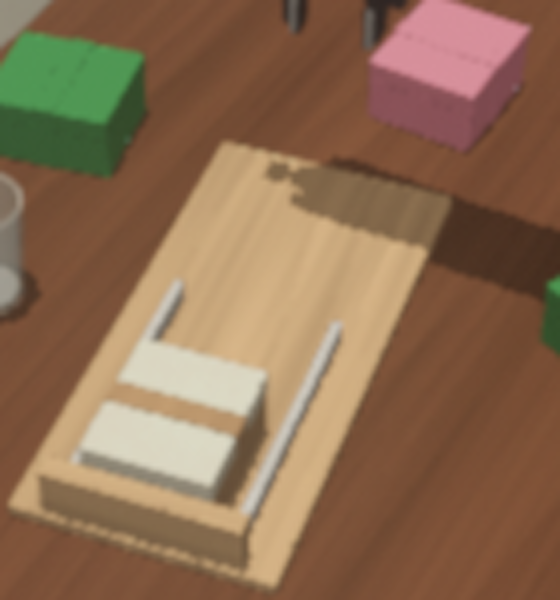

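```bash
python3 -c "
from h import *
uv=crop([(57,258),(233,231),(257,382),(80,409)],4.2,(240,130))
b,r=fit([('top',LID,uv)],[550,120,1.7]);print(b,rel(b,DT),r)
uv=crop([(79,452),(135,340),(266,374),(213,490)],4,(260,110))
b,r=fit([('side',LID,uv)],[550,120,1.7]);print(b,rel(b,DS),r)
for l in ['pump_bottle','tin']: print(l,[np.round(d['centre']).tolist() for d in ctrl.spot_in(l,'top')][:1])
print([np.round(d['centre']).tolist() for d in ctrl.spot_in('tumbler','top')][:1])
"
```

```text
[548.93064895 144.48316903   1.72982721] [ 1.14607e+02 -1.13200e+00 -2.00000e-03] [[0.1, 0.2], [0.0, 0.3], [0.0, 0.1], [0.1, 0.4]]
[547.16419635 149.76409059   1.76496049] [ 1.16921e+02 -4.67800e+00  2.10000e-02] [[0.1, 0.2], [0.5, 0.5], [0.2, 0.2], [0.1, 0.5]]
pump_bottle [[412.0, 368.0, 96.0]]
tin [[595.0, 366.0, 47.0]]
[[784.0, 64.0, 51.0]]
```

```bash
python3 -c "
from cell import ctrl
print(ctrl.finish_job())"
```

```text
the job is handed in; nothing more can be done
None
```

The gift box is in the lane, resting squarely against the end board, and I've handed the job in. It gave no verdict. About 23 of the 67 s were used.

**What I did:**
- With the two fingertips I nudged the box sideways from the far side.
- I pushed its rear face to square it, then nudged it back from the robot's side to centre it.
- I then pushed it down the lane until the force rose to about 5 N and the hand stopped advancing.
- After that I drew the hand straight back and up, so it is clear of the box.

**Last checks, in the lane frame:**

| Check | x (mm) | y (mm) | angle (rad) |
|---|---|---|---|
| Top camera | 114.6 | -1.1 | 0.00 |
| Side camera | 116.9 | -4.7 | +0.02 |
| Allowed | 107 to 120 | ±12 | ±0.12 |

- **Rails:** no picture showed the box or the hand touching one. The force readings were too noisy (about 1–2 N) to confirm that against the 0.3 and 0.5 N limits.
- **Other things on the counter:** the networks found the pump bottle, tin and tumbler within about 4 mm of where they started.

**What disagreed:**
- The two cameras differ by about 3.5 mm across the lane. I trust the top one, which fitted the board and rails better.
- At the opening I used, the fingertips showed about 33 mm above the reported hand position. Because of this, my first rear push passed over the lid without moving the box, and I repeated it lower.

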